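# Charge the milling jar from the ball dispenser

### The arm

A 6-joint arm with a two-finger parallel gripper is mounted at the origin on a cart in front of the work surface, level with it; the furniture and walls round the work are solid. World frame = base frame: x ahead of the robot, y to its left, z up, the work surface at z = 0. Lengths are in mm, angles in rad, forces in N, time in s.
With the tool pointing down it reaches from about 275 to 1000 mm from the base axis. Payload 8.4 kg.
Tool frame: the origin (TCP) lies on the centre line of the jaws, within the pads' length; the fingertips stand 17 mm ahead of it and the grasp point (between the pads) lies 2 mm behind it (r.tcp_to_tips is the z of the fingertips in the tool frame, in mm); z points along the fingers, y is the direction in which the jaws open and shut (so a half turn about z gives the same grasp; the last joint's range is limited). The gripper opens to 85 mm and grips with 20 to 120 N. Pads are 22 mm wide; open, the fingers measure 114 mm over their backs; the gripper's body (76 mm by 85 mm) begins 54 mm behind the grasp point. The pads swing forward as they close: fully open they stand 13 mm farther back than shut.
Start: joints at [1.274, 0.353, 1.633, -0, 1.155, -0.002], TCP at [181.591, 598.041, 248.281] pointing down, gripper open.
Joint ranges: [-2.63, 2.63], [-0.92, 2.1], [0.06, 2.66], [-1.3, 4.44], [0, 2.69], [-3.02, 3.02]. Speed limits (rad/s): [2.22, 2.22, 2.79, 3.14, 3.14, 3.14].

### API

Orientations are given as [roll, pitch, yaw] about the fixed x, y, z axes, in that order (R = Rz(yaw) Ry(pitch) Rx(roll)).
In Python, from rig import r, cams, job gives the robot as it stands.
- The arm moves only by the tool drive_tool, never from a script. Its argument "deltas" is a list of rows, each a list of 4 numbers: the shift along the tool's x, y, z in cm, then the turn about the tool's z in rad. In form: [[x, y, z, roll], ...]. A call has 1 to 12 rows; each row shifts and turns the commanded pose from where the row before left it, along the tool's axes as they then stand; what a row does not reach is not made up. A row lasts 1/12 s, in which the tool goes at most 41.7 mm and 7.16 degrees, less where a joint would pass 70% of its speed; a pose out of reach is approached as far as the arm can. A call with a gripper value outside its range is refused whole. "jaw" is the closure, from 0 (fully open) to 1 (shut), set as the call begins (left out, the last holds). The fingers move at their own pace and stop on an object; "force" is the grip in N (left out, the last holds). Time passes only in rows, so rows that do not move let the fingers close. It gives the time, the measured TCP pose, the force and the opening at its end, in the units of the state.
- r.sense(): the state, without advancing time (a new reading comes with each control period).
- cams.grab_frame(name): name is "scene" or "top"; returns (picture, depth): 480x640x3 uint8, red, green, blue; 480x640 float32, mm along the optical axis (not along the pixel's ray), 0 where there is no reading.
- cams.camera_params(name): a dict with "fx", "fy", "cx", "cy" (pixels), "R" (3x3) and "t" (3): a world point X has camera coordinates R X + t. Camera axes: x right, y down, z forward; pixel columns grow to the right and rows downward; lengths in mm; the calibration is good to about 2 mm. A picture is of the moment at which its call begins. camera_params takes no time and is no camera call.
- job.sign_off(): hands the job in, once; it reports no verdict.
The state is a dict: "clock": time; "qpos": joint angles; "qvel": joint speeds; "joint_efforts": joint torques, N m; "eef_pos": TCP position; "tcp_rot": TCP orientation; "contact_force": force on the tool from outside, world axes, zero at the start; "wrist_torque": the same for the moment, N m; "opening": opening from 0.0 (shut) to 1.0 (fully open).
Only numpy, scipy, OpenCV 4.12 (cv2) and the standard library are available. Lean on these libraries where they do the work, as an engineer would, in place of code of your own. Each camera call takes 0.05 s, during which the arm holds its last target. There are 200 camera calls.

### The job

Tip the five metal grinding balls from the scoop into the dispenser's funnel while its gate is shut, so that the whole charge stands in the sight tube, and lay the scoop back down flat on the bench. Then take the black pull knob and draw the gate rod out against its spring until the red ring has just come fully out of the barrel, so that all five balls drop into the jar below, and finish while still holding the rod at that mark. Leave the jar and the other things on the bench where they are.

Things in the scene. Friction and masses are not known exactly. Their poses are not given: they have to be found in the camera images.
- dispenser: Fixed ball dispenser: grey foot 160 x 110 x 10 mm, steel column (axis at x = +82 mm), gate block over the jar, glass sight tube of 28 mm bore (z = 84 to 151 mm, room for all balls), steel funnel on top (rim z = 201 mm, 98 mm across). Origin: on the bench below the bore's axis; z up; -x, roughly to the robot, is the way the spring barrel points and the rod with the black knob is pulled.
- funnel_rim (a point): Centre of the funnel's open mouth, 201 mm above the bench, on the bore's axis (92 mm clear diameter).
- gate_bore (a point): Point on the bore's axis at the top face of the gate slide, 84 mm above the bench: the lowest ball rests there while the gate is shut.
- barrel_mouth (a point): Centre of the end of the spring barrel, out of which the rod telescopes, 83 mm above the bench and 112 mm from the bore's axis along the dispenser's -x. Barrel end 26 mm in diameter, rod 11 mm.
- gate_rod (a joint): Rod's travel out of its barrel, m, along the dispenser's -x: 0 shut, stop 0.048. The 4 mm red ring, hidden at first, begins to show at 0.030 and is just fully out at 0.034: the length mark, where the slide's 28 mm hole lies exactly under the bore (less or more narrows it). Spring pulls back 4 N at 0, 10 N at the mark, and shuts the gate when let go.
- knob_neck (a point): Middle of the neck of the black spool-shaped pull knob on the rod's end (moves with the rod), on its axis, 83 mm above the bench; 150.5 mm from the bore's axis when shut. Neck 18 mm across with 31 mm free length along the pull, between two flanges 34 mm across. The place to grip from above, fingers to the left and right of the neck. Site axes as the dispenser's.
- jar: Loose open steel milling jar, 71 mm across at the rim, 52 mm tall, inside 61 mm across, standing in a low rubber ring on the dispenser's foot (its underside is 10 mm above the bench) right below the bore. Origin: centre of its underside. It stays there.
- scoop: Loose open-fronted aluminium scoop, 0.13 to 0.21 kg, balls in it. Origin: underside, below the pan's middle; x to the lip, z up. Pan 97 mm long, 53 wide, walls to 31 mm; floor slopes 5 degrees down to the back, so the balls stay when level and roll out over the lip when it is tipped down farther. Black handle along -x, 16 mm wide and tall, axis 29 mm up, x = -52 to -144 mm.
- scoop_lip (a point): Middle of the pouring edge of the scoop's floor, 54 mm ahead of the scoop's origin and 12 mm above its underside; the opening there is about 42 mm wide.
- scoop_grip (a point): Place to grip the handle, on its axis: 85 mm behind the scoop's origin and 29 mm above its underside.
- ball1: Grinding ball 1 of five alike, shiny hard metal, 12 mm in diameter, 14 g, free to roll; starts in the scoop. Origin at its centre.
- ball2: Grinding ball 2 of five alike, shiny hard metal, 12 mm in diameter, 14 g, free to roll; starts in the scoop. Origin at its centre.
- ball3: Grinding ball 3 of five alike, shiny hard metal, 12 mm in diameter, 14 g, free to roll; starts in the scoop. Origin at its centre.
- ball4: Grinding ball 4 of five alike, shiny hard metal, 12 mm in diameter, 14 g, free to roll; starts in the scoop. Origin at its centre.
- ball5: Grinding ball 5 of five alike, shiny hard metal, 12 mm in diameter, 14 g, free to roll; starts in the scoop. Origin at its centre.
- v_block_b: Bystander, leave where it stands: small dark grey steel V-block, 28 x 31 x 30 mm. Origin: centre of its underside.
- test_block_3: Bystander, leave where it stands: light grey steel hardness reference disc, 65 mm across, 14 mm thick. Origin: centre of its underside.
- sample_1: Bystander, leave where it stands: grey stepped shaft sample standing upright, 26 mm across, 53 mm tall. Origin: centre of its underside. Beyond it to the robot's right the tall, fixed grey hardness tester fills the bench from y = -0.40 outwards, x = 0.47 onwards, far above arm height: keep the arm clear of it when swinging past.
- sample_2: Bystander, leave where it stands: cream stepped bush sample, 34 mm across, 26 mm tall. Origin: centre of its underside.
- oil_dropper: Bystander, leave where it stands: small brown bottle with black dropper cap, 33 mm across, 102 mm tall. Origin: centre of its underside.

How it is judged:
By the outcome, as a careful person would: the job done as asked, in the order asked, and still so for the second after the job is handed in, while the arm keeps its last pose, push and grip.
It also fails if it takes over 67 s, if anything falls off the work surface, if the arm or the gripper's body presses on something with over 40 N, if the wrist force passes 120 N, or if a joint passes its speed limit or range.

## Working session

There is one attempt and no reset: what is moved stays moved. The work goes in short steps, Python scripts to look and compute and a tool call to move; the robot and the scene stay as the last step left them, time stands still between calls to the robot, and variables do not carry over. Pictures are saved under pics/ and viewed, about 8 in all and at most 12, crops included, and the job is handed in when it is done.

Besides the shell and the picture viewer there is one more tool, called after "Call:" by a JSON object that holds its "api" and its "payload", one argument or row to a line. drive_tool: Moves the arm, as the interface text tells. Its arguments: {"type":"object","properties":{"deltas":{"type":"array"},"jaw":{"type":"number"},"force":{"type":"number"}},"required":["deltas"]}

```bash
mkdir -p pics; ls
python3 - <<'E'
from rig import r,cams,job
import cv2,numpy as np
print(r.sense(), r.tcp_to_tips)
for n in("scene","top"):
    p,d=cams.grab_frame(n); cv2.imwrite(f"pics/{n}0.png",p[:,:,::-1]); np.save(f"pics/{n}0.npy",d)
    c=cams.camera_params(n); print(n,c)
E
```

```text
pics
{'clock': 0.0, 'qpos': array([ 1.27361370e+00,  3.53676898e-01,  1.63414002e+00,  1.11879763e-05,
        1.15519417e+00, -2.39424187e-03]), 'qvel': array([ 0.00112992, -0.00108298,  0.00013912, -0.00076142,  0.00181732,
        0.00094321]), 'joint_efforts': array([-4.54516470e-03, -6.05229735e+01, -3.42055857e+01, -5.32229460e-04,
        9.69006156e-03,  7.15798228e-05]), 'eef_pos': array([181.44586844, 597.60635118, 247.541191  ]), 'tcp_rot': array([-3.14017425e+00, -1.36252030e-05,  2.84679973e+00]), 'contact_force': array([-0.44160288,  0.49959   , -0.32498547]), 'wrist_torque': array([ 0.0188745 , -0.03856313, -0.05910341]), 'opening': 0.9997706376019466} 17.0
scene {'fx': 543.4055177104937, 'fy': 543.4055177104937, 'cx': 314.98547639167515, 'cy': 246.9415664148965, 'R': array([[ 0.72864814, -0.68481946,  0.00970566],
       [-0.38000138, -0.41603023, -0.82614635],
       [ 0.56979895,  0.59828184, -0.563372  ]]), 't': array([-411.38443882,  337.01489446,  842.49234096])}
top {'fx': 569.2960345777287, 'fy': 569.2960345777287, 'cx': 314.40313107624786, 'cy': 241.62853847875266, 'R': array([[ 1.87916020e-02, -9.99816597e-01,  3.69432630e-03],
       [-9.81509450e-01, -1.91512437e-02, -1.90453222e-01],
       [ 1.90489044e-01, -4.70950188e-05, -9.81689321e-01]]), 't': array([ -14.29335178,  546.86539542, 1232.91030327])}
```

View pics/scene0.png

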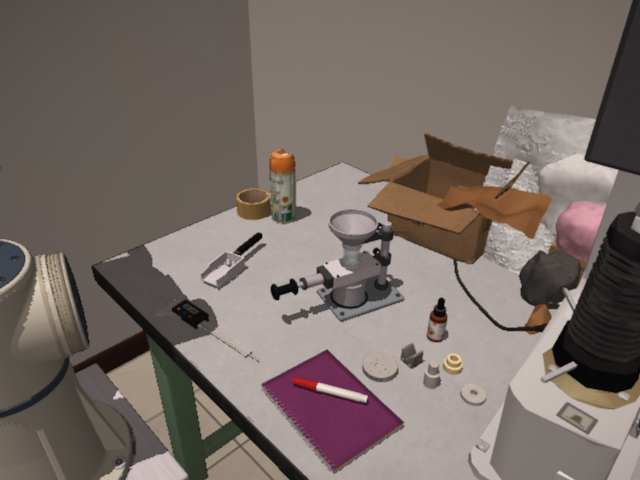

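View pics/top0.png

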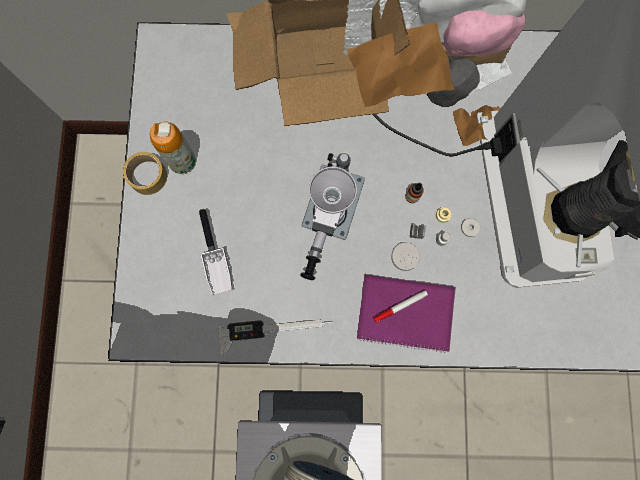

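The scene view shows the scoop at about (235,260), the knob at (285,290) and the funnel at (352,222). In the top view the scoop handle runs (205,208) to (212,248) with the lip at (220,290), the funnel is at (332,190) and the knob at (309,268). I'll measure these with the depth data.

```bash
cat > h.py <<'E'
import cv2,numpy as np
from rig import r,cams,job
def grab(n,tag):
    p,d=cams.grab_frame(n); cv2.imwrite(f"pics/{n}{tag}.png",p[:,:,::-1]); np.save(f"pics/{n}{tag}.npy",d); return p,d
def world(n,d):
    c=cams.camera_params(n); v,u=np.mgrid[:480,:640]
    P=np.stack([(u-c['cx'])/c['fx']*d,(v-c['cy'])/c['fy']*d,d],-1)-c['t']
    return P@c['R']      # R^T (Xc - t)
def ray(n,u,v,z):
    c=cams.camera_params(n); o=-c['R'].T@c['t']; k=c['R'].T@np.array([(u-c['cx'])/c['fx'],(v-c['cy'])/c['fy'],1])
    return o+k*(z-o[2])/k[2]
def proj(n,X):
    c=cams.camera_params(n); q=c['R']@np.array(X)+c['t']; return q[0]/q[2]*c['fx']+c['cx'],q[1]/q[2]*c['fy']+c['cy']
def load(n,tag): return cv2.imread(f"pics/{n}{tag}.png")[:,:,::-1],np.load(f"pics/{n}{tag}.npy")
E
python3 - <<'E'
from h import *
p,d=load("top","0"); W=world("top",d); g=p.max(2).astype(int)
def box(u0,u1,v0,v1):
    m=np.zeros((480,640),bool); m[v0:v1,u0:u1]=1; return m
print("bench z",np.median(W[300:310,150:190,2]))
# funnel rim
m=box(295,370,155,225)&(W[...,2]>194)&(W[...,2]<206)
pts=W[m]; c,rad=cv2.minEnclosingCircle(pts[:,:2].astype(np.float32)); print("rim",len(pts),c,rad,pts[:,2].max())
# knob dark
m=box(295,330,240,285)&(g<60)&(W[...,2]>60); P=W[m]; print("knob",m.sum(),P.min(0),P.max(0),cv2.minAreaRect(P[:,:2].astype(np.float32)))
# barrel+rod axis pts
# handle
m=box(190,225,200,252)&(g<60)&(W[...,2]>15); P=W[m]; print("handle",m.sum(),cv2.minAreaRect(P[:,:2].astype(np.float32)),P[:,2].max(), np.percentile(P[:,2],50))
# pan incl. all above bench
m=box(190,245,200,300)&(W[...,2]>5); P=W[m]; print("scoop",m.sum(),cv2.minAreaRect(P[:,:2].astype(np.float32)))
from scipy.spatial.transform import Rotation
a=p[195:310,180:345]; cv2.imwrite("pics/crop_a.png",cv2.resize(a[:,:,::-1],None,fx=4.8,fy=4.8,interpolation=cv2.INTER_CUBIC))
# heights above everything
m=box(295,380,140,240); P=W[m]; print("dispenser top z",P[:,2].max(),P[P[:,2].argmax()])
E
```

```text
bench z 0.30011880304735855
rim 280 (628.0451049804688, -38.40381622314453) 49.236671447753906 205.79696570449886
knob 239 [302.16624386 -16.52384918  70.50281995] [ 528.12476244   23.909269   1314.53995894] ((415.64813232421875, 8.32032585144043), (37.5251350402832, 225.14024353027344), 86.61334228515625)
handle 266 ((574.52734375, 244.69471740722656), (98.2334976196289, 16.34918975830078), 15.546547889709473) 43.74557179743339 35.85657418369562
scoop 1424 ((451.82867431640625, 181.38662719726562), (435.4850158691406, 192.52151489257812), 27.20022964477539)
dispenser top z 1314.5399589403016 [ 302.16624386   -3.75951395 1314.53995894]
```

View pics/crop_a.png

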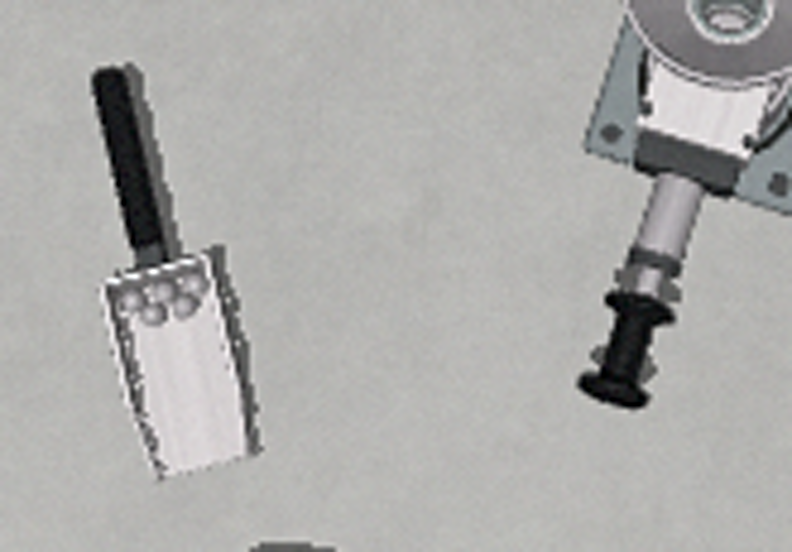

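The crop shows the handle from (108,75) to (150,255), the lip middle at (209,465), five balls at the pan's back and the knob neck at (629,345), all in crop pixels. Next I compute positions.

Run:
```python
from h import *
f=lambda u,v,z: ray("top",180+u/4.8,195+v/4.8,z)
lip=f(209,465,12); e=f(108,75,37); n=f(150,255,37)
print("lip",lip,"hend",e,"hnear",n,"len",np.linalg.norm(e-n), "yaw",np.degrees(np.arctan2(*(lip-e)[1::-1])))
u=(lip-e)[:2]/np.linalg.norm((lip-e)[:2]); print("grip from lip",lip[:2]-139*u,"from end",e[:2]+59*u)
k1=f(642,305,100);k2=f(613,390,100);k=f(629,347,92); F=np.array([628,-38.4])
print("flanges",k1,k2,"neck",k, "dist",np.linalg.norm(k[:2]-F),"dir deg",np.degrees(np.arctan2(*(F-k[:2])[::-1])),np.degrees(np.arctan2(*(k1-k2)[1::-1])))
# scene depth rim
p,d=load("scene","0");W=world("scene",d);W[d==0]=-99
for nm in("scene","top"):
    p,d=load(nm,"0");W=world(nm,d);W[d==0]=-99
    m=(abs(W[...,0]-628)<70)&(abs(W[...,1]+38)<70)&(W[...,2]>196)&(W[...,2]<206);P=W[m]
    print(nm,"rim",m.sum(),cv2.minEnclosingCircle(P[:,:2].astype(np.float32)))
    m=(abs(W[...,0]-k[0])<45)&(abs(W[...,1]-k[1])<40)&(W[...,2]>60)&(W[...,2]<110)&(p.max(2)<70);P=W[m]
    print("knob",m.sum(),P.min(0),P.max(0),cv2.minAreaRect(P[:,:2].astype(np.float32)))
    m=(abs(W[...,0]-700)<70)&(abs(W[...,1]+50)<90)&(W[...,2]>20)
    print("column top",W[m][:,2].max(),W[m][W[m][:,2].argmax()])
    m=(abs(W[...,0]-530)<140)&(abs(W[...,1]-235)<60)&(W[...,2]>32)&(W[...,2]<42)&(p.max(2)<70);P=W[m]
    print("handle",m.sum(),cv2.minAreaRect(P[:,:2].astype(np.float32)))
```

```text
lip [433.66177169 202.01643373  12.        ] hend [617.91968334 255.84268036  37.        ] hnear [530.39495926 230.97230131  37.        ] len 90.98963171321947 yaw -163.71562398753193
grip from lip [567.08534068 240.99272445] from end [561.28665765 239.29878718]
flanges [500.59095556  -3.10633883 100.        ] [461.8257999    9.13505042 100.        ] neck [482.57011298   2.4045721   92.        ] dist 151.0459040950169 dir deg -15.673004245824607 -17.525247358577488
scene rim 330 ((628.2843017578125, -39.054264068603516), 52.18260955810547)
knob 330 [454.64707715 -20.09979601  70.6317941 ] [524.03167207  19.28113761 100.89864133] ((491.2924499511719, -2.9320335388183594), (25.16059684753418, 71.93244171142578), 72.58338928222656)
column top 203.99416086641574 [667.50591877 -57.81354175 203.99416087]
handle 138 ((572.9515991210938, 241.66897583007812), (98.46900177001953, 12.43659496307373), 16.260540008544922)
top rim 257 ((628.0451049804688, -38.40381622314453), 49.236671447753906)
knob 250 [457.12568681 -18.65847196  70.50281995] [527.18837624  23.909269   105.63140604] ((492.3603515625, 2.0902786254882812), (30.100370407104492, 67.62606811523438), 74.59412384033203)
column top 207.38596415332975 [672.26004939 -38.70898487 207.38596415]
handle 241 ((574.5540161132812, 244.53115844726562), (98.11368560791016, 15.924351692199707), 17.06052589416504)
```

Call:
{"api": "drive_tool", "payload": {
  "deltas": [
    [-3.2,-1.6,0,0],
    [-3.2,-1.6,0,0],
    [-3.2,-1.6,0,0],
    [-3.2,-1.6,0,0],
    [-3.2,-1.6,0,0],
    [-3.2,-1.6,0,0],
    [-3.2,-1.6,0,0],
    [-3.2,-1.6,0,0],
    [-3.2,-1.6,0,0],
    [-3.2,-1.6,0,0],
    [-3.2,-1.6,0,0],
    [-3.2,-1.6,0,0]
  ],
  "jaw": 0,
  "force": 120
}}

```text
clock: 1.1
eef_pos: [494.1, 301.2, 248.1]
tcp_rot: [-3.141, -0.0, 2.847]
contact_force: [0.9, 1.0, -0.4]
opening: 1.003
```

Call:
{"api": "drive_tool", "payload": {
  "deltas": [
    [-2.8,-1.3,0,0],
    [-2.8,-1.3,0,0],
    [-2.8,-1.3,0,0],
    [0,0,0,0.12],
    [0,0,0,0.12],
    [0,0,0,0.12],
    [0,0,0,0.12],
    [0,0,0,0.12],
    [0,0,0,0.12],
    [0,0,0,0.12],
    [0,0,0,0.12],
    [0,0,0,0.12]
  ]
}}

```text
clock: 2.1
eef_pos: [562.0, 240.9, 247.9]
tcp_rot: [-3.141, 0.0, 1.761]
contact_force: [-0.2, -0.3, 0.8]
opening: 1.003
```

Call:
{"api": "drive_tool", "payload": {
  "deltas": [
    [0,0,0.8,0.12],
    [0,0,0.8,0.12],
    [0,0,0.8,0.12],
    [0,0,0.8,0.12],
    [0,0,0.8,0.12],
    [0,0,0.8,0.12],
    [0,0,0.8,0.12],
    [0,0,0.8,0.12],
    [0,0,0.8,0.12],
    [0,0,0.8,0.12],
    [0,0,0.8,0.12],
    [0,0,0.8,0.12]
  ]
}}

```text
clock: 3.1
eef_pos: [562.0, 240.9, 151.5]
tcp_rot: [3.142, 0.001, 0.321]
contact_force: [0.4, -0.6, 1.0]
opening: 0.996
```

Call:
{"api": "drive_tool", "payload": {
  "deltas": [
    [0,0,1.6,0.035],
    [0,0,1.6,0],
    [0,0,1.6,0],
    [0,0,1.6,0],
    [0,0,1.6,0],
    [0,0,1.5,0],
    [0,0,1.2,0],
    [0,0,1.0,0],
    [0,0,0.7,0],
    [0,0,0,0]
  ]
}}

```text
clock: 3.93
eef_pos: [561.5, 240.7, 26.9]
tcp_rot: [3.141, 0.002, 0.292]
contact_force: [-0.5, 0.0, 0.2]
opening: 0.999
```

Run:
```python
from h import *
p,d=grab("scene","1"); a=p[190:310,170:330]; 
q,_=grab("top","1"); b=q[180:300,150:310]
cv2.imwrite("pics/c1.png",np.hstack([cv2.resize(x[:,:,::-1],(400,300),interpolation=cv2.INTER_CUBIC) for x in(a,b)]))
print(r.sense()['eef_pos'],r.sense()['qpos'])
```

```text
[562.41746121 241.106077    28.4010934 ] [4.02537626e-01 6.07698050e-01 1.80018914e+00 2.25394467e-05
 7.33717661e-01 1.68154038e+00]
```

View pics/c1.png

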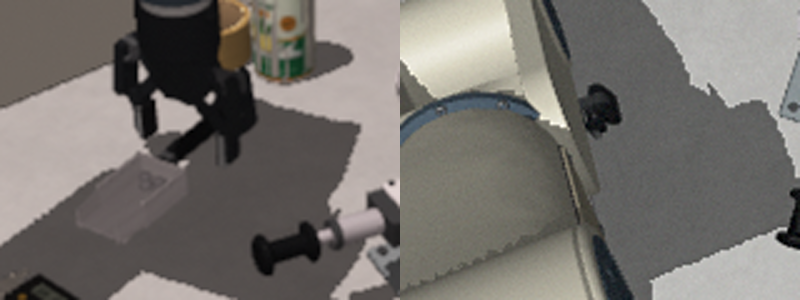

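The fingers straddle the handle: in the left crop the tips are at (145,130) and (232,155) with the handle between them. Now I close and lift.

Call:
{"api": "drive_tool", "payload": {
  "deltas": [
    [0,0,0,0],
    [0,0,0,0],
    [0,0,0,0],
    [0,0,0,0],
    [0,0,0,0],
    [0,0,0,0],
    [0,0,0,0],
    [0,0,0,0],
    [0,0,0,0],
    [0,0,0,0]
  ],
  "jaw": 1,
  "force": 120
}}

```text
clock: 4.87
eef_pos: [562.5, 241.1, 28.6]
tcp_rot: [-3.142, -0.0, 0.292]
contact_force: [-0.4, -0.4, 4.7]
opening: 0.165
```

Call:
{"api": "drive_tool", "payload": {
  "deltas": [
    [0,0,-0.2,0],
    [0,0,-0.4,0],
    [0,0,-0.6,0],
    [0,0,-0.8,0],
    [0,0,-0.8,0],
    [0,0,-0.8,0],
    [0,0,-0.6,0],
    [0,0,-0.4,0],
    [0,0,-0.2,0],
    [0,0,0,0]
  ]
}}

```text
clock: 5.7
eef_pos: [562.5, 241.1, 76.9]
tcp_rot: [-3.142, -0.001, 0.292]
contact_force: [0.6, 0.4, -1.2]
opening: 0.165
```

Run:
```python
from h import *
p,d=grab("scene","2"); a=p[170:310,150:340]; 
cv2.imwrite("pics/c2.png",cv2.resize(a[:,:,::-1],(760,560),interpolation=cv2.INTER_CUBIC))
print(r.sense())
```

```text
{'clock': 5.75, 'qpos': array([4.02511931e-01, 5.36494941e-01, 1.78550687e+00, 2.65978241e-05,
       8.19277825e-01, 1.68146940e+00]), 'qvel': array([-0.00096733,  0.00954886,  0.00559057,  0.00123778, -0.00209695,
       -0.00470397]), 'joint_efforts': array([ 1.86395366e-03, -6.64302349e+01, -2.65499604e+01,  7.88104691e-03,
        1.68217407e-01,  8.14571795e-04]), 'eef_pos': array([562.32664255, 241.05185817,  76.45959869]), 'tcp_rot': array([-3.14153876e+00, -3.08956026e-04,  2.91820693e-01]), 'contact_force': array([-0.22556955, -0.49867089, -2.48620432]), 'wrist_torque': array([ 0.02502106, -0.13318027,  0.02300734]), 'opening': 0.1645625132528257}
```

View pics/c2.png

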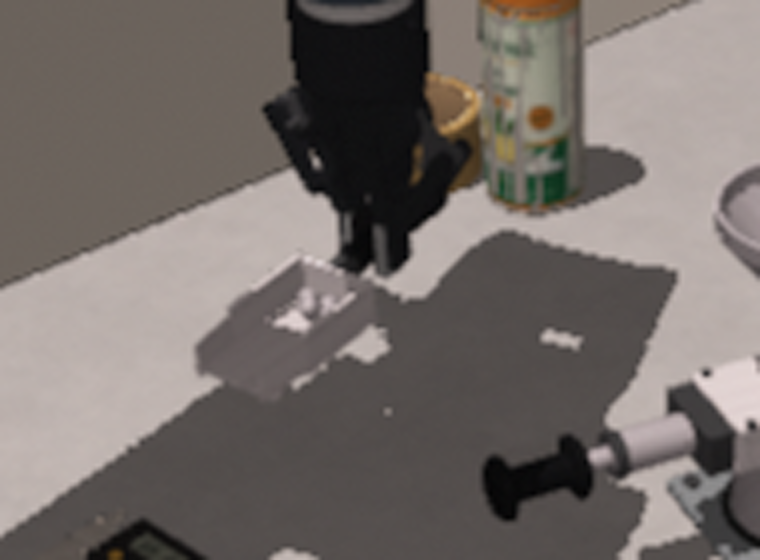

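The scoop is level, with the balls at the back of the pan around (310,305). I'll lift it, yaw the lip toward −y, and bring it over the funnel's left rim with gentle ramps.

Call:
{"api": "drive_tool", "payload": {
  "deltas": [
    [0,0,-0.4,0],
    [0,0,-0.9,0],
    [0,0,-1.4,0],
    [0,0,-1.9,0],
    [0,0,-2.2,0],
    [0,0,-2.4,0],
    [0,0,-2.4,0],
    [0,0,-2.2,0],
    [0,0,-1.8,0],
    [0,0,-1.3,0],
    [0,0,-0.8,0],
    [0,0,-0.4,0]
  ]
}}

```text
clock: 6.75
eef_pos: [562.6, 241.2, 258.9]
tcp_rot: [-3.141, -0.002, 0.292]
contact_force: [0.3, 0.9, -1.6]
opening: 0.163
```

Call:
{"api": "drive_tool", "payload": {
  "deltas": [
    [0,0,0,-0.02],
    [0,0,0,-0.04],
    [0,0,0,-0.06],
    [0,0,0,-0.07],
    [0,0,0,-0.07],
    [0,0,0,-0.07],
    [0,0,0,-0.07],
    [0,0,0,-0.07],
    [0,0,0,-0.07],
    [0,0,0,-0.07],
    [0,0,0,-0.07],
    [0,0,0,-0.07]
  ]
}}

```text
clock: 7.75
eef_pos: [561.6, 240.8, 255.8]
tcp_rot: [-3.14, 0.002, 1.046]
contact_force: [0.5, -0.4, -2.8]
opening: 0.16
```

Call:
{"api": "drive_tool", "payload": {
  "deltas": [
    [0,0,0,-0.07],
    [0,0,0,-0.07],
    [0,0,0,-0.07],
    [0,0,0,-0.07],
    [0,0,0,-0.07],
    [0,0,0,-0.06],
    [0,0,0,-0.05],
    [0,0,0,-0.04],
    [0,0,0,-0.02],
    [0,0,0,-0.01],
    [0,0,0,0]
  ]
}}

```text
clock: 8.67
eef_pos: [561.9, 240.9, 256.6]
tcp_rot: [-3.14, 0.0, 1.572]
contact_force: [0.4, -0.4, -2.6]
opening: 0.158
```

Call:
{"api": "drive_tool", "payload": {
  "deltas": [
    [-0.2,0.1,0,0],
    [-0.5,0.3,0,0],
    [-0.8,0.5,0,0],
    [-1.1,0.7,0,0],
    [-1.4,0.8,0,0],
    [-1.6,0.9,0,0],
    [-1.7,0.9,0,0],
    [-1.5,0.8,0,0],
    [-1.2,0.7,0,0],
    [-0.9,0.5,0,0],
    [-0.6,0.3,0,0],
    [-0.4,0.1,0,0]
  ]
}}

```text
clock: 9.67
eef_pos: [628.9, 121.1, 257.2]
tcp_rot: [-3.142, -0.0, 1.571]
contact_force: [0.0, -0.6, -2.6]
opening: 0.162
```

Call:
{"api": "drive_tool", "payload": {
  "deltas": [
    [-0.2,0,0,0],
    [-0.1,0,0,0],
    [0,0,0,0]
  ]
}}

```text
clock: 9.92
eef_pos: [628.1, 119.4, 257.3]
tcp_rot: [-3.141, -0.0, 1.572]
contact_force: [-1.1, -0.4, -2.5]
opening: 0.157
```

Run:
```python
from h import *
p,d=grab("scene","3"); a=p[130:310,210:450]
q,_=grab("top","3"); b=q[100:280,200:440]
cv2.imwrite("pics/c3.png",np.hstack([cv2.resize(x[:,:,::-1],(400,300),interpolation=cv2.INTER_CUBIC) for x in(a,b)]))
s=r.sense();print(s['eef_pos'],s['tcp_rot'],s['qpos'],s['contact_force'])
```

```text
[628.13815517 119.65010843 257.34720924] [-3.14152722e+00 -1.43255605e-04  1.57241895e+00] [1.85805125e-01 3.67320852e-01 1.59145825e+00 1.65083256e-04
 1.18285165e+00 1.84120048e-01] [ 0.25784117  0.32904514 -2.03079178]
```

View pics/c3.png

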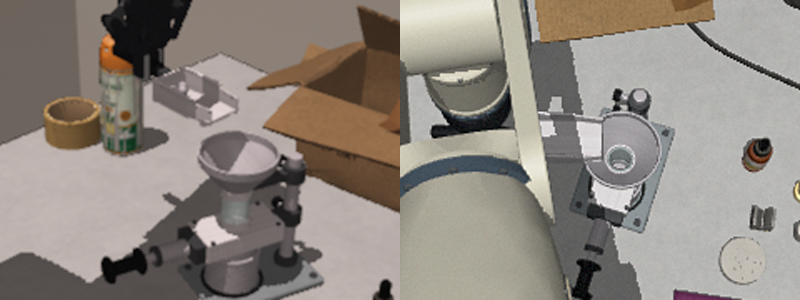

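Run:
```python
from h import *
for n in("scene","top"):
    print(n,"lip",proj(n,[628,-18,240]),"rim",proj(n,[628,-38,201]))
p,d=load("scene","3")
print("seen lip scene",210+235*.6,130+105*.6)
W=world("scene",d);W[d==0]=-99
m=(abs(W[...,0]-628)<40)&(abs(W[...,1]-30)<90)&(W[...,2]>206)&(p.min(2)>80);P=W[m];print(m.sum(),P.min(0),P.max(0))
W=world("top",load("top","3")[1]);m=(abs(W[...,0]-628)<40)&(abs(W[...,1]-30)<70)&(W[...,2]>212)&(W[...,2]<270);P=W[m];print(m.sum(),P.min(0),P.max(0))
```

```text
scene lip (np.float64(346.3538064132526), np.float64(199.31259999798525)) rim (np.float64(352.85835126112806), np.float64(220.45820307651334))
top lip (np.float64(322.75761256745), np.float64(183.07131985662102)) rim (np.float64(332.2639799275409), np.float64(188.8611891696146))
seen lip scene 351.0 193.0
3029 [588.00515548 -15.73747451 227.95738347] [662.22531947 119.98352764 591.91814552]
1045 [598.17712326 -14.17083675 228.57585016] [653.78085235  99.27106225 265.52267838]
```

Call:
{"api": "drive_tool", "payload": {
  "deltas": [
    [0,0,0.2,0],
    [0,0,0.5,0],
    [0,0,0.6,0],
    [0,0,0.4,0],
    [0,0,0.3,0],
    [0,0,0.1,0],
    [0,0,0,0]
  ]
}}

```text
clock: 10.6
eef_pos: [628.2, 119.0, 235.7]
tcp_rot: [-3.141, 0.0, 1.572]
contact_force: [0.2, 0.2, -1.9]
opening: 0.162
```

Call:
{"api": "drive_tool", "payload": {
  "deltas": [
    [0,0,0,0],
    [0,0,0,0],
    [0,0,0,0],
    [0,0,0,0],
    [0,0,0,0],
    [0,0,0,0]
  ],
  "force": 20
}}

```text
clock: 11.1
eef_pos: [628.5, 119.1, 236.4]
tcp_rot: [3.141, -0.0, 1.572]
contact_force: [0.4, -0.5, -2.4]
opening: 0.163
```

```bash
cat >> h.py <<'E'
def tilt(tag):
    p,d=grab("scene",tag); s=r.sense(); e=s['eef_pos']; W=world("scene",d);W[d==0]=-99
    m=(abs(W[...,0]-628)<32)&(W[...,1]>e[1]-150)&(W[...,1]<e[1]-25)&(W[...,2]>204)&(W[...,2]<320)&(p.min(2)>60); P=W[m]
    # near-wall top edge: per y-bin max z
    out=[(int(y),round(float(P[abs(P[:,1]-y)<4][:,2].max()),0)) for y in np.arange(e[1]-145,e[1]-30,15) if (abs(P[:,1]-y)<4).any()]
    print("top edge (y,z):",out); print("tcp",e.round(1),"F",s['contact_force'].round(1),"M",s['wrist_torque'].round(2),"open",round(s['opening'],3))
E
python3 -c "
from h import *
tilt('4')"
```

```text
top edge (y,z): [(-10, 236.0), (4, 236.0), (19, 241.0), (34, 241.0), (49, 243.0), (64, 241.0), (79, 241.0)]
tcp [628.4 119.1 236.4] F [ 0.3 -0.2 -2.1] M [ 0.03  0.01 -0.01] open 0.163
```

At 20 N the handle still holds level, so I'll ease the jaw command toward the contact width.

Call:
{"api": "drive_tool", "payload": {
  "deltas": [
    [0,0,0,0],
    [0,0,0,0],
    [0,0,0,0],
    [0,0,0,0]
  ],
  "jaw": 0.86
}}

```text
clock: 11.48
eef_pos: [628.4, 119.1, 236.3]
tcp_rot: [-3.142, 0.0, 1.572]
contact_force: [-0.5, 0.7, -2.9]
opening: 0.161
```

```bash
python3 -c "
from h import *
tilt('5')"
```

```text
top edge (y,z): [(-10, 235.0), (4, 236.0), (19, 240.0), (34, 241.0), (49, 241.0), (64, 242.0), (79, 241.0)]
tcp [628.4 119.1 236.3] F [ 1.2 -0.6 -1.8] M [ 0.12 -0.   -0.01] open 0.163
```

Call:
{"api": "drive_tool", "payload": {
  "deltas": [
    [0,0,0,0],
    [0,0,0,0],
    [0,0,0,0],
    [0,0,0,0]
  ],
  "jaw": 0.84
}}

```text
clock: 11.87
eef_pos: [628.4, 119.1, 236.3]
tcp_rot: [3.142, 0.0, 1.572]
contact_force: [-0.0, -0.3, -2.4]
opening: 0.163
```

```bash
python3 -c "
from h import *
tilt('6')"
```

```text
top edge (y,z): [(-10, 235.0), (4, 235.0), (19, 241.0), (34, 242.0), (49, 242.0), (64, 241.0), (79, 241.0)]
tcp [628.4 119.1 236.3] F [ 0.4 -0.2 -2. ] M [ 0.06 -0.02 -0.02] open 0.168
```

Call:
{"api": "drive_tool", "payload": {
  "deltas": [
    [0,0,0,0],
    [0,0,0,0],
    [0,0,0,0]
  ],
  "jaw": 0.832
}}

```text
clock: 12.17
eef_pos: [628.4, 119.1, 236.3]
tcp_rot: [3.142, -0.0, 1.572]
contact_force: [0.1, 0.2, -2.7]
opening: 0.174
```

```bash
python3 -c "
from h import *
tilt('7')"
```

```text
top edge (y,z): [(-10, 236.0), (4, 235.0), (19, 241.0), (34, 240.0), (49, 241.0), (64, 241.0), (79, 242.0)]
tcp [628.4 119.1 236.3] F [ 0.1  0.5 -3. ] M [0.14 0.02 0.05] open 0.171
```

Call:
{"api": "drive_tool", "payload": {
  "deltas": [
    [0,0,0,0],
    [0,0,0,0],
    [0,0,0,0]
  ],
  "jaw": 0.826
}}

```text
clock: 12.47
eef_pos: [628.4, 119.1, 236.3]
tcp_rot: [-3.142, 0.0, 1.572]
contact_force: [0.1, 0.4, -3.2]
opening: 0.177
```

```bash
python3 -c "
from h import *
tilt('8')"
```

```text
top edge (y,z): [(-10, 236.0), (4, 237.0), (19, 242.0), (34, 242.0), (49, 242.0), (64, 242.0), (79, 243.0)]
tcp [628.4 119.1 236.3] F [-0.7  0.1 -1.8] M [ 0.13 -0.03 -0.02] open 0.175
```

Call:
{"api": "drive_tool", "payload": {
  "deltas": [
    [0,0,0,0],
    [0,0,0,0],
    [0,0,0,0]
  ],
  "jaw": 0.822
}}

```text
clock: 12.77
eef_pos: [628.4, 119.1, 236.3]
tcp_rot: [-3.142, 0.0, 1.572]
contact_force: [0.1, -0.4, -2.5]
opening: 0.179
```

```bash
python3 -c "
from h import *
tilt('9')"
```

```text
top edge (y,z): [(-10, 236.0), (4, 237.0), (19, 242.0), (34, 242.0), (49, 242.0), (64, 242.0), (79, 242.0)]
tcp [628.4 119.1 236.3] F [ 0.3 -0.4 -2.4] M [0.17 0.05 0.  ] open 0.179
```

Call:
{"api": "drive_tool", "payload": {
  "deltas": [
    [0,0,0,0],
    [0,0,0,0],
    [0,0,0,0]
  ],
  "jaw": 0.818
}}

```text
clock: 13.07
eef_pos: [628.4, 119.1, 236.3]
tcp_rot: [3.142, 0.0, 1.572]
contact_force: [0.5, 0.0, -2.0]
opening: 0.184
```

```bash
python3 -c "
from h import *
tilt('10')"
```

```text
top edge (y,z): [(-10, 235.0), (4, 235.0), (19, 242.0), (34, 243.0), (49, 240.0), (64, 241.0), (79, 242.0)]
tcp [628.4 119.1 236.3] F [ 0.1  0.3 -1.9] M [ 0.14 -0.08  0.06] open 0.183
```

Call:
{"api": "drive_tool", "payload": {
  "deltas": [
    [0,0,0,0],
    [0,0,0,0],
    [0,0,0,0]
  ],
  "jaw": 0.815
}}

```text
clock: 13.37
eef_pos: [628.4, 119.1, 236.3]
tcp_rot: [3.142, 0.0, 1.572]
contact_force: [0.2, -0.1, -1.8]
opening: 0.184
```

Call:
{"api": "drive_tool", "payload": {
  "deltas": [
    [0,0,0,0],
    [0,0,0,0],
    [0,0,0,0]
  ],
  "jaw": 0.812
}}

```text
clock: 13.62
eef_pos: [628.6, 119.1, 236.6]
tcp_rot: [3.141, -0.0, 1.572]
contact_force: [0.5, 0.4, -0.4]
opening: 0.189
```

```bash
python3 -c "
from h import *
tilt('11')"
```

```text
top edge (y,z): []
tcp [628.6 119.1 236.5] F [-0.4 -1.  -0.2] M [-0.01  0.01  0.02] open 0.185
```

Run:
```python
from h import *
p,_=load("scene","11"); a=p[130:310,210:450]
q,_=grab("top","11"); b=q[100:280,200:440]
cv2.imwrite("pics/c4.png",np.hstack([cv2.resize(x[:,:,::-1],(400,300),interpolation=cv2.INTER_CUBIC) for x in(a,b)]))
```

```text
(no output)
```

View pics/c4.png

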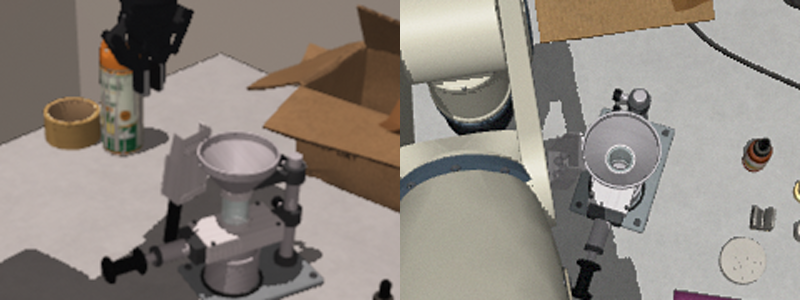

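Run:
```python
from h import *
def cl(tag,n="scene"):
    p,d=load(n,tag);W=world(n,d);W[d==0]=-99
    m=(abs(W[...,0]-620)<70)&(W[...,1]>5)&(W[...,1]<110)&(W[...,2]>15)&(W[...,2]<235)
    return p,W,m
p,d=grab("scene","12"); print(r.sense()['clock'])
for t in("11","12"):
    p,W,m=cl(t); P=W[m]
    for z in range(20,236,20):
        k=P[abs(P[:,2]-z)<10]
        if len(k)>3: print(t,z,len(k),"x",k[:,0].min().round(),k[:,0].max().round(),"y",k[:,1].min().round(),k[:,1].max().round())
imgs=[load("scene",t)[0][170:300,270:400] for t in("11","12")]
cv2.imwrite("pics/c5.png",np.hstack([cv2.resize(x[:,:,::-1],(400,400),interpolation=cv2.INTER_CUBIC) for x in imgs]))
```

```text
13.7667
11 20 43 x 595.0 630.0 y 8.0 83.0
11 40 54 x 617.0 632.0 y 63.0 81.0
11 60 56 x 616.0 632.0 y 61.0 75.0
11 80 25 x 617.0 631.0 y 58.0 76.0
11 100 103 x 598.0 650.0 y 33.0 68.0
11 120 212 x 597.0 653.0 y 33.0 65.0
11 140 171 x 597.0 644.0 y 33.0 62.0
11 160 150 x 597.0 632.0 y 31.0 61.0
11 180 197 x 599.0 650.0 y 5.0 53.0
11 200 146 x 600.0 650.0 y 5.0 51.0
11 220 16 x 611.0 641.0 y 104.0 110.0
12 20 35 x 593.0 628.0 y 10.0 82.0
12 40 47 x 616.0 633.0 y 58.0 76.0
12 60 53 x 617.0 631.0 y 53.0 71.0
12 80 12 x 617.0 621.0 y 52.0 65.0
12 100 149 x 597.0 650.0 y 20.0 56.0
12 120 178 x 597.0 654.0 y 18.0 51.0
12 140 149 x 597.0 639.0 y 12.0 47.0
12 160 103 x 597.0 621.0 y 10.0 41.0
12 180 95 x 600.0 649.0 y 5.0 29.0
12 200 80 x 603.0 649.0 y 5.0 27.0
12 220 15 x 611.0 641.0 y 107.0 110.0
```

View pics/c5.png

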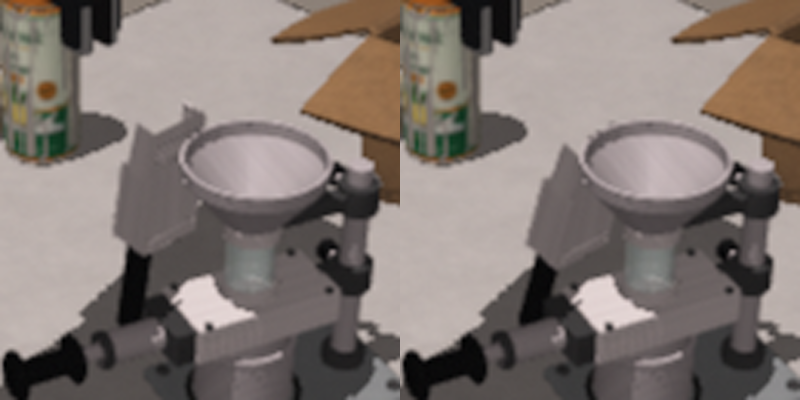

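The scoop slipped out. It now stands on its handle end with its underside leaning toward the funnel, and the balls may still be in the pan's back corner. I'll let it settle while opening the jaws and moving up clear.

Call:
{"api": "drive_tool", "payload": {
  "deltas": [
    [0,0,-1.5,0],
    [0,0,-1.5,0],
    [0,0,-1.5,0],
    [0,0,-1.5,0],
    [0,0,0,0]
  ],
  "jaw": 0.0
}}

```text
clock: 14.18
eef_pos: [629.9, 119.3, 299.6]
tcp_rot: [3.137, -0.001, 1.572]
contact_force: [0.3, 0.9, 0.0]
opening: 0.881
```

Run:
```python
from h import *
p,d=grab("scene","13"); q,dt=grab("top","13"); print(r.sense()['clock'])
imgs=[p[165:315,240:400],q[100:250,200:360]]
cv2.imwrite("pics/c6.png",np.hstack([cv2.resize(x[:,:,::-1],(400,375),interpolation=cv2.INTER_CUBIC) for x in imgs]))
W=world("scene",d);W[d==0]=-99
m=(abs(W[...,0]-620)<70)&(W[...,1]>-10)&(W[...,1]<110)&(W[...,2]>15)&(W[...,2]<235);P=W[m]
for z in range(20,236,20):
        k=P[abs(P[:,2]-z)<10]
        if len(k)>3: print(z,len(k),"x",k[:,0].min().round(),k[:,0].max().round(),"y",k[:,1].min().round(),k[:,1].max().round())
```

```text
14.2833
20 38 x 593.0 639.0 y -10.0 82.0
40 48 x 616.0 633.0 y 57.0 77.0
60 52 x 616.0 633.0 y 52.0 70.0
80 21 x 565.0 620.0 y -7.0 65.0
100 235 x 552.0 655.0 y -10.0 54.0
120 180 x 595.0 654.0 y 16.0 51.0
140 149 x 598.0 640.0 y 13.0 45.0
160 121 x 597.0 652.0 y -10.0 41.0
180 299 x 601.0 662.0 y -10.0 30.0
200 172 x 589.0 669.0 y -10.0 25.0
```

View pics/c6.png

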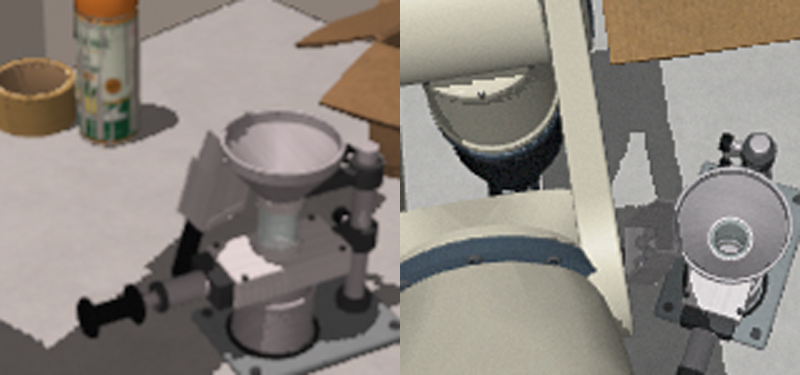

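The crops show the scoop stable, leaning on the funnel: handle down, pan at (215,185), open side away from the funnel. Dark blobs in the top crop at about (640,240) suggest the balls are still at the pan's back. I'll take the pan by its side walls near the lip and lay it down flat again in free space.

Call:
{"api": "drive_tool", "payload": {
  "deltas": [
    [-1.0,-0.4,0,0],
    [-1.5,0,0,0],
    [-1.5,0,0,0],
    [-1.5,0,0,0],
    [-1.5,0,0,0],
    [-1.0,0,0,0],
    [-0.7,0,0,0],
    [0,0,1.0,0],
    [0,0,1.5,0],
    [0,0,1.5,0],
    [0,0,1.5,0],
    [0,0,1.5,0]
  ]
}}

```text
clock: 15.28
eef_pos: [624.3, 32.5, 224.9]
tcp_rot: [-3.141, -0.0, 1.572]
contact_force: [-0.1, -0.1, 0.4]
opening: 1.0
```

Call:
{"api": "drive_tool", "payload": {
  "deltas": [
    [0,0,1.5,0],
    [0,0,1.5,0],
    [0,0,1.2,0],
    [0,0,0.7,0],
    [0,0,0.3,0],
    [0,0,0,0]
  ]
}}

```text
clock: 15.78
eef_pos: [624.3, 32.2, 173.6]
tcp_rot: [-3.141, -0.0, 1.572]
contact_force: [-0.3, 0.3, 0.4]
opening: 1.0
```

Run:
```python
from h import *
p,d=grab("scene","14"); print(r.sense()['clock'],r.sense()['eef_pos'],r.sense()['contact_force'])
W=world("scene",d);W[d==0]=-99
m=(abs(W[...,0]-620)<70)&(W[...,1]>12)&(W[...,1]<110)&(W[...,2]>15)&(W[...,2]<235)&(p.max(2)>75);P=W[m]
for z in range(20,236,20):
        k=P[abs(P[:,2]-z)<10]
        if len(k)>3: print(z,len(k),"x",k[:,0].min().round(),k[:,0].max().round(),"y",k[:,1].min().round(),k[:,1].max().round())
cv2.imwrite("pics/c7.png",cv2.resize(p[140:300,240:440,::-1],(750,600),interpolation=cv2.INTER_CUBIC))
```

```text
15.8333 [624.65127795  32.21044941 174.36547713] [0.80479989 0.67197717 0.21177342]
20 5 x 618.0 621.0 y 76.0 82.0
40 6 x 618.0 621.0 y 71.0 77.0
60 6 x 616.0 620.0 y 62.0 69.0
100 148 x 598.0 652.0 y 18.0 54.0
120 186 x 597.0 652.0 y 16.0 51.0
140 139 x 596.0 638.0 y 13.0 45.0
160 104 x 575.0 621.0 y 12.0 40.0
180 82 x 566.0 679.0 y 12.0 43.0
200 38 x 565.0 667.0 y 13.0 45.0
220 10 x 572.0 685.0 y 22.0 46.0
```

View pics/c7.png

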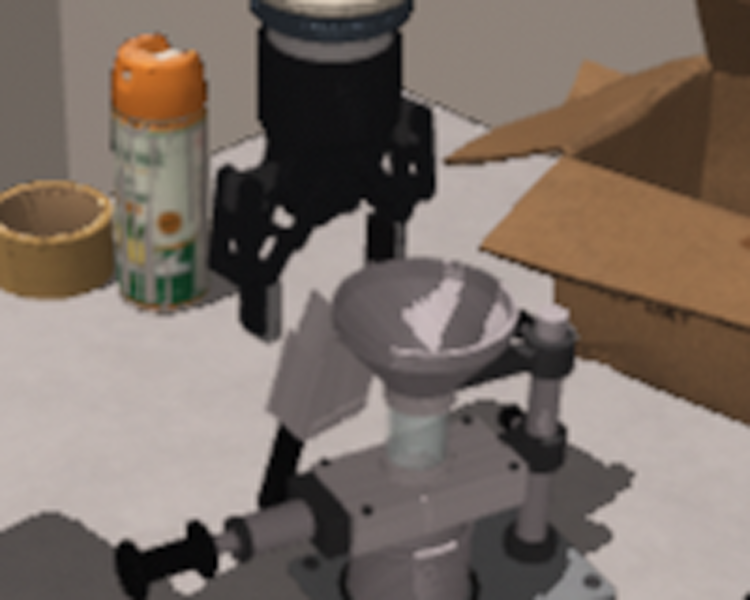

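The fingers straddle the pan near its lip (tips at about (262,325) and (385,250)). Now I close.

Call:
{"api": "drive_tool", "payload": {
  "deltas": [
    [0,0,0,0],
    [0,0,0,0],
    [0,0,0,0],
    [0,0,0,0],
    [0,0,0,0],
    [0,0,0,0],
    [0,0,0,0]
  ],
  "jaw": 1,
  "force": 50
}}

```text
clock: 16.42
eef_pos: [625.9, 32.0, 175.9]
tcp_rot: [3.138, 0.0, 1.572]
contact_force: [2.0, -1.1, 5.5]
opening: 0.577
```

Call:
{"api": "drive_tool", "payload": {
  "deltas": [
    [0,0,-0.2,0],
    [0,0,-0.4,0],
    [0,0,-0.5,0],
    [0,0,-0.5,0],
    [0,0,-0.4,0],
    [0,0,-0.2,0],
    [0,0,0,0]
  ]
}}

```text
clock: 17.0
eef_pos: [622.3, 35.0, 194.2]
tcp_rot: [-3.136, -0.005, 1.571]
contact_force: [-0.8, 14.0, -15.1]
opening: 0.572
```

Run:
```python
from h import *
p,d=grab("scene","15"); s=r.sense(); print(s['clock'],s['eef_pos'],s['contact_force'],s['opening'])
W=world("scene",d);W[d==0]=-99
m=(abs(W[...,0]-620)<70)&(W[...,1]>12)&(W[...,1]<110)&(W[...,2]>15)&(W[...,2]<235)&((p.max(2)>75)|(W[...,2]<120));P=W[m]
for z in range(20,200,20):
        k=P[abs(P[:,2]-z)<10]
        if len(k)>3: print(z,len(k),"x",k[:,0].min().round(),k[:,0].max().round(),"y",k[:,1].min().round(),k[:,1].max().round())
```

```text
17.05 [622.29365421  34.98336967 194.00960132] [ -0.11854869  13.62589883 -14.3645037 ] 0.5724250123031696
40 17 x 605.0 618.0 y 103.0 110.0
60 45 x 606.0 622.0 y 92.0 110.0
80 47 x 607.0 619.0 y 81.0 104.0
100 24 x 600.0 615.0 y 46.0 93.0
120 139 x 590.0 643.0 y 37.0 71.0
140 161 x 588.0 641.0 y 28.0 68.0
160 136 x 590.0 646.0 y 21.0 57.0
180 100 x 588.0 647.0 y 13.0 49.0
```

The lip snagged under the funnel rim (+14 N in y, −15 N in z). I'll relax down and back away in +y.

Call:
{"api": "drive_tool", "payload": {
  "deltas": [
    [0.3,0,0.5,0],
    [0.3,0,0.5,0],
    [0.4,0,0,0],
    [0.6,0,0,0],
    [0.8,0,0,0],
    [0.8,0,0,0],
    [0.6,0,0,0],
    [0.4,0,0,0],
    [0,0,0,0]
  ]
}}

```text
clock: 17.8
eef_pos: [624.5, 75.2, 186.4]
tcp_rot: [3.141, -0.0, 1.573]
contact_force: [-0.0, -0.3, -2.0]
opening: 0.568
```

```bash
cat >> h.py <<'E'
def prof(tag,y0,y1,x0=620):
    p,d=grab("scene",tag); s=r.sense(); print(s['clock'],s['eef_pos'].round(1),s['contact_force'].round(1),s['opening'])
    W=world("scene",d);W[d==0]=-99
    m=(abs(W[...,0]-x0)<50)&(W[...,1]>y0)&(W[...,1]<y1)&(W[...,2]>8)&((p.max(2)>75)|(W[...,2]<130));P=W[m]
    for z in range(20,220,20):
        k=P[abs(P[:,2]-z)<10]
        if len(k)>3: print(z,len(k),"x",k[:,0].min().round(),k[:,0].max().round(),"y",k[:,1].min().round(),k[:,1].max().round())
    return p,W
E
python3 -c "
from h import *
prof('16',15,190)"
```

```text
17.85 [624.5  74.6 186.4] [-0.1  0.3 -1.7] 0.5696163606453624
20 34 x 591.0 622.0 y 15.0 150.0
40 46 x 609.0 623.0 y 126.0 150.0
60 49 x 608.0 626.0 y 116.0 138.0
80 41 x 610.0 623.0 y 112.0 131.0
100 45 x 594.0 645.0 y 76.0 100.0
120 184 x 592.0 649.0 y 71.0 109.0
140 171 x 591.0 648.0 y 63.0 100.0
160 148 x 592.0 650.0 y 58.0 90.0
180 196 x 591.0 648.0 y 45.0 84.0
200 95 x 590.0 655.0 y 47.0 90.0
```

Free and held, with full weight on the gripper. I'll carry it to open bench and lower the tail to touch.

Call:
{"api": "drive_tool", "payload": {
  "deltas": [
    [0.3,-0.1,0,0],
    [0.7,-0.3,0,0],
    [1.1,-0.5,0,0],
    [1.5,-0.7,0,0],
    [1.9,-0.8,0,0],
    [2.1,-0.8,0,0],
    [2.1,-0.8,0,0],
    [1.9,-0.8,0,0],
    [1.6,-0.7,0,0],
    [1.2,-0.5,0,0],
    [0.8,-0.3,0,0],
    [0.5,-0.1,0,0]
  ]
}}

```text
clock: 18.85
eef_pos: [559.6, 232.1, 186.3]
tcp_rot: [-3.141, -0.0, 1.573]
contact_force: [0.2, -0.0, -2.7]
opening: 0.569
```

Call:
{"api": "drive_tool", "payload": {
  "deltas": [
    [0,0,0.2,0],
    [0,0,0.4,0],
    [0,0,0.5,0],
    [0,0,0.4,0],
    [0,0,0.3,0],
    [0,0,0,0]
  ]
}}

```text
clock: 19.35
eef_pos: [561.2, 229.1, 169.4]
tcp_rot: [3.141, 0.002, 1.572]
contact_force: [-2.3, -7.9, 15.3]
opening: 0.572
```

```bash
python3 -c "
from h import *
prof('17',160,330,560)"
```

```text
19.4 [561.2 229.3 169.5] [-2.6 -6.9 14.4] 0.5701470053727051
20 42 x 545.0 561.0 y 283.0 302.0
40 46 x 546.0 563.0 y 274.0 296.0
60 35 x 546.0 564.0 y 267.0 288.0
80 32 x 532.0 582.0 y 230.0 276.0
100 161 x 529.0 585.0 y 225.0 263.0
120 166 x 529.0 587.0 y 218.0 256.0
140 156 x 529.0 586.0 y 209.0 245.0
160 174 x 528.0 586.0 y 197.0 242.0
180 89 x 529.0 588.0 y 202.0 237.0
```

Call:
{"api": "drive_tool", "payload": {
  "deltas": [
    [-0.8,0,0.2,0],
    [-0.8,0,0.4,0],
    [-0.8,0,0.4,0],
    [-0.8,0,0.5,0],
    [-0.9,0,0.6,0],
    [-0.9,0,0.6,0],
    [-0.8,0,0.7,0],
    [-0.8,0,0.7,0],
    [-0.7,0,0.8,0],
    [0,0,0,0]
  ],
  "force": 30
}}

```text
clock: 20.23
eef_pos: [559.2, 156.4, 117.2]
tcp_rot: [-3.139, 0.001, 1.571]
contact_force: [0.6, -1.4, 0.1]
opening: 0.569
```

```bash
python3 -c "
from h import *
prof('18',100,330,560)"
```

```text
20.2833 [559.6 157.1 118. ] [-0.1 -1.   0.6] 0.5680894921669893
20 41 x 544.0 553.0 y 263.0 303.0
40 45 x 529.0 555.0 y 194.0 283.0
60 113 x 527.0 584.0 y 170.0 251.0
80 172 x 527.0 584.0 y 139.0 217.0
100 252 x 525.0 590.0 y 128.0 194.0
120 186 x 517.0 595.0 y 128.0 166.0
140 6 x 517.0 580.0 y 144.0 166.0
```

Call:
{"api": "drive_tool", "payload": {
  "deltas": [
    [-0.7,0,0.8,0],
    [-0.6,0,0.9,0],
    [-0.6,0,0.9,0],
    [-0.5,0,0.9,0],
    [-0.5,0,0.9,0],
    [-0.4,0,0.9,0],
    [-0.3,0,0.8,0],
    [-0.3,0,0.8,0],
    [-0.2,0,0.8,0],
    [0,0,0,0]
  ]
}}

```text
clock: 21.12
eef_pos: [559.5, 116.5, 40.6]
tcp_rot: [-3.139, 0.001, 1.572]
contact_force: [0.5, -0.3, -0.4]
opening: 0.257
```

```bash
python3 -c "
from h import *
prof('19',70,330,560)"
```

```text
21.1667 [559.8 116.7  41.3] [-0.3 -0.9  0.2] 0.1567986135255835
20 508 x 513.0 576.0 y 90.0 288.0
40 383 x 514.0 582.0 y 103.0 292.0
60 128 x 519.0 590.0 y 102.0 128.0
80 251 x 511.0 606.0 y 100.0 134.0
100 249 x 510.0 609.0 y 96.0 133.0
120 281 x 510.0 610.0 y 95.0 126.0
140 9 x 514.0 521.0 y 119.0 126.0
160 7 x 522.0 525.0 y 126.0 134.0
200 94 x 525.0 575.0 y 82.0 144.0
```

The pan slipped out near the end, presumably flat now. I'll raise straight up, then look.

Call:
{"api": "drive_tool", "payload": {
  "deltas": [
    [0,0,-0.8,0],
    [0,0,-1.5,0],
    [0,0,-2.0,0],
    [0,0,-2.5,0],
    [0,0,-2.5,0],
    [0,0,-1.5,0],
    [0,0,0,0]
  ],
  "jaw": 0.85
}}

```text
clock: 21.75
eef_pos: [562.5, 117.8, 155.0]
tcp_rot: [3.135, -0.001, 1.572]
contact_force: [0.3, 1.0, -0.4]
opening: 0.146
```

Run:
```python
from h import *
p,W=prof('20',70,330,560)
q,dt=grab("top","20")
cv2.imwrite("pics/c8.png",np.hstack([cv2.resize(x[:,:,::-1],(400,400),interpolation=cv2.INTER_CUBIC) for x in(p[180:320,200:340],q[180:320,200:340])]))
```

```text
21.8 [561.6 117.6 153. ] [ 0.  -0.2 -0.4] 0.14982453561043857
20 577 x 510.0 573.0 y 91.0 290.0
40 256 x 510.0 571.0 y 127.0 290.0
140 21 x 541.0 574.0 y 103.0 125.0
160 16 x 540.0 553.0 y 106.0 126.0
200 4 x 540.0 595.0 y 111.0 134.0
```

View pics/c8.png

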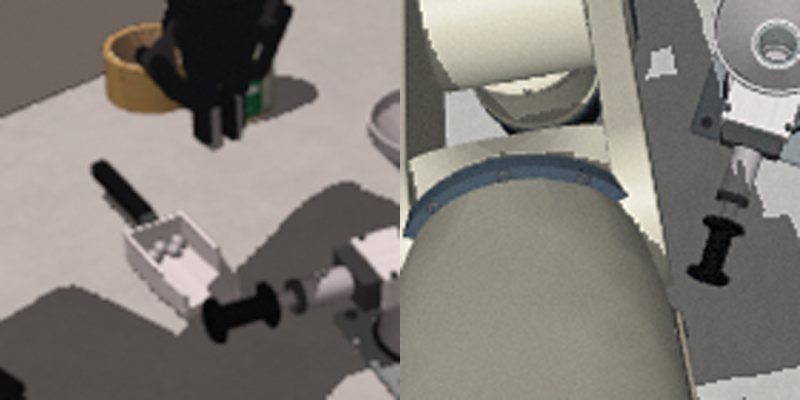

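The scoop lies flat again with at least four balls visible at its back (left crop (165,245)). The fifth may be hidden by the wall. Next I measure the handle numerically.

Run:
```python
from h import *
p,d=load("scene","20");W=world("scene",d);W[d==0]=-99
u,v=np.meshgrid(range(640),range(480))
m=(abs(W[...,0]-545)<60)&(W[...,1]>170)&(W[...,1]<320)&(W[...,2]>20)&(W[...,2]<48)&(p.max(2)<65)&(u<265)
P=W[m];print(m.sum(),P.min(0),P.max(0));rc=cv2.minAreaRect(P[:,:2].astype(np.float32));print(rc,cv2.boxPoints(rc))
T=P[P[:,2]>34];print("top",len(T),np.percentile(T[:,2],[50,90]));L=cv2.fitLine(T[:,:2].astype(np.float32),cv2.DIST_L2,0,.01,.01).ravel();print("line",L,np.degrees(np.arctan2(L[1],L[0])))
m=(abs(W[...,0]-545)<60)&(W[...,1]>60)&(W[...,1]<215)&(W[...,2]>4)&(W[...,2]<45)&(p.min(2)>90)&(u<290)
P=W[m];rc=cv2.minAreaRect(P[:,:2].astype(np.float32));print("pan",m.sum(),rc,cv2.boxPoints(rc))
ys,xs=np.where(m);print(xs.min(),xs.max(),ys.min(),ys.max())
# balls by bright blob
c=cv2.resize(cv2.cvtColor(p[250:285,240:285].copy(),cv2.COLOR_RGB2GRAY),None,fx=8,fy=8,interpolation=cv2.INTER_CUBIC)
H=cv2.HoughCircles(c,cv2.HOUGH_GRADIENT,1,25,param1=80,param2=10,minRadius=18,maxRadius=32);print(None if H is None else (H[0][:, :3]/8).round(1)[:9])
for k in range(256,278): print(''.join(f'{x:4d}' for x in p[k,242:275].max(1)))
```

```text
185 [541.19687126 189.69617181  23.89878982] [567.42421264 286.34259357  39.94953332]
((553.3882446289062, 237.69732666015625), (97.64918518066406, 16.53057861328125), 82.06793212890625) [[538.4643  190.48047]
 [554.83673 188.19928]
 [568.3122  284.91418]
 [551.93976 287.19537]]
top 121 [36.82091482 38.64133188]
line [1.8521200e-01 9.8269856e-01 5.5357184e+02 2.3909630e+02] 79.3265
pan 859 ((523.798583984375, 151.26560974121094), (110.21686553955078, 86.09852600097656), 80.17692565917969) [[471.9786   104.309586]
 [556.8149    89.62062 ]
 [575.6185   198.22163 ]
 [490.7823   212.9106  ]]
228 283 254 290
[[13.8 18.9  3.5]
 [31.4 17.4  2.7]
 [35.1 30.9  2.5]
 [ 9.1 12.4  3.9]
 [32.1 26.1  3.6]
 [12.9 25.7  2.6]]
 174 124  83  77  49  16  25  52  66  67  67  63  56 133 202 206 178 184 176 133 116 130 184 218 203 186 189 190 190 189 190 189 189
 191 149  85  85  75  45  30  47  60  63  63  93 151 163 169 178 145 116 115 113 112 125 145 186 216 204 188 191 190 191 191 190 190
 192 176 157 125  85  75  51  75 106 156 157 123 155 153 118 113 113 113 113 112 112 125 137 135 179 216 204 186 1
[... 1845 characters left out ...]
222 221 222 221 223 219 199 166 146
 189 190 189 175 146 135 139 140 140 140 135 156 192 214 221 221 223 225 226 226 227 226 224 222 221 222 222 222 222 222 219 209 178
 188 188 188 188 152 118 135 138 140 140 140 130 128 200 229 223 222 223 225 226 226 226 226 223 222 222 222 221 222 222 222 223 213
 189 187 188 187 171 159 148 134 139 140 141 140 132 155 184 207 220 221 223 225 226 226 226 226 224 222 221 221 222 221 221 222 223
 188 189 189 188 188 188 154 125 138 139 141 140 139 139 131 186 222 221 221 223 225 226 226 227 226 224 222 220 221 221 221 221 222
 189 190 189 188 188 188 173 137 129 139 140 140 140 145 146 185 218 222 222 222 224 225 226 226 226 226 224 221 220 221 221 222 199
```

Four highlights are visible and the fifth ball's place in the same 3+2 pattern is hidden by the near wall. This time I'll grip only the tail end of the handle with the fingertips. That gives a small patch and a long lever arm, so gravity can swing the nose down at low grip force.

Call:
{"api": "drive_tool", "payload": {
  "deltas": [
    [1.0,0,0,0],
    [2.0,0,0,0],
    [2.5,0,0,0],
    [2.5,0,0,0],
    [2.5,0,0,0],
    [2.5,0,0,0],
    [2.2,0,0,0],
    [1.7,0,0,0],
    [0,0,0,0.08],
    [0,0,0,0.075],
    [0,0,1.0,0],
    [0,0,1.5,0]
  ],
  "jaw": 0,
  "force": 120
}}

```text
clock: 22.85
eef_pos: [560.6, 286.7, 125.1]
tcp_rot: [3.14, -0.001, 1.419]
contact_force: [0.4, 0.3, -0.4]
opening: 1.001
```

Call:
{"api": "drive_tool", "payload": {
  "deltas": [
    [0,0,1.5,0],
    [0,0,1.5,0],
    [0,0,1.5,0],
    [0,0,1.2,0],
    [0,0,1.0,0],
    [0,0,0.5,0],
    [0,0,0,0],
    [0,0,0,0]
  ]
}}

```text
clock: 23.52
eef_pos: [560.3, 286.0, 53.2]
tcp_rot: [-3.141, 0.0, 1.417]
contact_force: [-0.5, 0.6, 0.1]
opening: 0.999
```

Run:
```python
from h import *
p,d=grab("scene","21");s=r.sense();print(s['clock'],s['eef_pos'],s['tcp_rot'],s['contact_force'])
W=world("scene",d);W[d==0]=-99
u,v=np.meshgrid(range(640),range(480))
m=(abs(W[...,0]-545)<60)&(W[...,1]>170)&(W[...,1]<320)&(W[...,2]>20)&(W[...,2]<41)&(p.max(2)<65)&(u<268)
P=W[m];a=np.array([.153,.988]);t=(P[:,:2]-[555,239])@a;n=(P[:,:2]-[555,239])@[.988,-.153]
h=np.histogram(t,bins=range(-60,80,8));print(list(zip(h[1],h[0])));k=abs(n)<14;print(t[k].min(),t[k].max(),n.min(),n.max())
```

```text
23.5667 [560.6172743  286.20253015  53.72782162] [ 3.14103656e+00 -4.20245330e-04  1.41701540e+00] [-0.17202556  0.60215947 -0.04670536]
[(np.int64(-60), np.int64(0)), (np.int64(-52), np.int64(8)), (np.int64(-44), np.int64(22)), (np.int64(-36), np.int64(24)), (np.int64(-28), np.int64(14)), (np.int64(-20), np.int64(18)), (np.int64(-12), np.int64(17)), (np.int64(-4), np.int64(16)), (np.int64(4), np.int64(16)), (np.int64(12), np.int64(16)), (np.int64(20), np.int64(16)), (np.int64(28), np.int64(14)), (np.int64(36), np.int64(13)), (np.int64(44), np.int64(2)), (np.int64(52), np.int64(0)), (np.int64(60), np.int64(0)), (np.int64(68), np.int64(0))]
-50.72630856338148 48.68748747074162 -9.0199481685678 6.897371582713353
```

Call:
{"api": "drive_tool", "payload": {
  "deltas": [
    [0,0,0.6,0],
    [0,0,0.5,0],
    [0,0,0,0],
    [0,0,0,0]
  ]
}}

```text
clock: 23.9
eef_pos: [560.0, 285.9, 42.0]
tcp_rot: [-3.141, 0.0, 1.417]
contact_force: [0.1, 0.1, -0.5]
opening: 1.001
```

Call:
{"api": "drive_tool", "payload": {
  "deltas": [
    [0,0,0,0],
    [0,0,0,0],
    [0,0,0,0],
    [0,0,0,0],
    [0,0,0,0],
    [0,0,0,0],
    [0,0,0,0],
    [0,0,0,0],
    [0,0,0,0]
  ],
  "jaw": 1,
  "force": 120
}}

```text
clock: 24.65
eef_pos: [560.5, 286.1, 42.4]
tcp_rot: [3.141, -0.0, 1.417]
contact_force: [2.1, 0.5, 1.1]
opening: 0.144
```

Call:
{"api": "drive_tool", "payload": {
  "deltas": [
    [0,0,-0.1,0],
    [0,0,-0.2,0],
    [0,0,-0.3,0],
    [0,0,-0.2,0],
    [0,0,-0.1,0],
    [0,0,0,0]
  ]
}}

```text
clock: 25.15
eef_pos: [560.3, 286.1, 51.6]
tcp_rot: [3.141, -0.0, 1.417]
contact_force: [0.3, 0.7, -1.9]
opening: 0.143
```

```bash
cat >> h.py <<'E'
def edge(tag,org,a,lo=-10,hi=200,zmin=5,zmax=330):
    "per station t along lip direction a from TCP: max z and min z of bright (pan) pixels"
    p,d=grab("scene",tag); s=r.sense(); print(s['clock'],s['eef_pos'].round(1),"F",s['contact_force'].round(1),"M",s['wrist_torque'].round(2),"open",round(s['opening'],3))
    W=world("scene",d);W[d==0]=-99; Q=W[...,:2]-np.array(org); t=Q@a; n=Q@[-a[1],a[0]]
    m=(abs(n)<32)&(t>lo)&(t<hi)&(W[...,2]>zmin)&(W[...,2]<zmax)
    for k in range(int(lo)+10,int(hi),20):
        z=W[m&(abs(t-k)<5)][:,2]
        if len(z)>2: print((k,z.min().round(),z.max().round()),end=' ')
    print()
E
python3 -c "
from h import *
edge('22',[562,286],np.array([-.153,-.988]),20,220)"
```

```text
25.2 [560.2 286.   51.4] F [-0.1 -1.2 -2.4] M [ 0.24 -0.07  0.01] open 0.141
(30, np.float64(5.0), np.float64(330.0)) (50, np.float64(34.0), np.float64(47.0)) (70, np.float64(32.0), np.float64(45.0)) (90, np.float64(17.0), np.float64(46.0)) (110, np.float64(9.0), np.float64(40.0)) (130, np.float64(10.0), np.float64(41.0)) (150, np.float64(12.0), np.float64(39.0)) (170, np.float64(13.0), np.float64(34.0)) (190, np.float64(11.0), np.float64(34.0))
```

It's held level from the tail at 120 N. Now I lift, yaw slightly and bring the lip over the funnel.

Call:
{"api": "drive_tool", "payload": {
  "deltas": [
    [0,0,-0.3,0],
    [0,0,-0.6,0],
    [0,0,-0.9,0],
    [0,0,-1.2,0],
    [0,0,-1.5,0],
    [0,0,-1.8,0],
    [0,0,-2.0,0],
    [0,0,-2.1,0],
    [0,0,-2.1,0],
    [0,0,-2.1,0],
    [0,0,-2.0,0],
    [0,0,-1.8,0]
  ]
}}

```text
clock: 26.2
eef_pos: [560.4, 286.1, 238.2]
tcp_rot: [3.14, -0.001, 1.417]
contact_force: [0.5, -0.9, -2.0]
opening: 0.141
```

Call:
{"api": "drive_tool", "payload": {
  "deltas": [
    [0,0,-1.5,0],
    [0,0,-1.1,0],
    [0,0,-0.8,0],
    [0,0,-0.4,0],
    [0,0,-0.1,-0.01],
    [0,0,0,-0.025],
    [0,0,0,-0.04],
    [0,0,0,-0.05],
    [0,0,0,-0.05],
    [0,0,0,-0.05],
    [0,0,0,-0.04],
    [0,0,0,-0.025]
  ]
}}

```text
clock: 27.2
eef_pos: [559.8, 285.8, 273.0]
tcp_rot: [-3.14, 0.001, 1.71]
contact_force: [-0.1, 0.6, -2.0]
opening: 0.142
```

Call:
{"api": "drive_tool", "payload": {
  "deltas": [
    [-0.2,0.0,0,-0.015],
    [-0.5,0.1,0,0],
    [-0.8,0.1,0,0],
    [-1.1,0.2,0,0],
    [-1.3,0.2,0,0],
    [-1.5,0.3,0,0],
    [-1.5,0.3,0,0],
    [-1.3,0.2,0,0],
    [-1.1,0.2,0,0],
    [-0.9,0.1,0,0],
    [-0.6,0.1,0,0],
    [-0.4,0,0,0]
  ]
}}

```text
clock: 28.2
eef_pos: [595.2, 177.1, 274.3]
tcp_rot: [-3.142, -0.0, 1.721]
contact_force: [0.2, -0.2, -2.6]
opening: 0.143
```

Call:
{"api": "drive_tool", "payload": {
  "deltas": [
    [-0.2,0,0,0],
    [0,0,0,0],
    [0,0,0,0]
  ]
}}

```text
clock: 28.45
eef_pos: [595.0, 176.4, 274.3]
tcp_rot: [-3.142, -0.0, 1.722]
contact_force: [-0.3, -0.1, -3.1]
opening: 0.138
```

```bash
python3 -c "
from h import *
e=r.sense()['eef_pos'];y=r.sense()['tcp_rot'][2];a=-np.array([np.cos(y),np.sin(y)]);print(e[:2]+197*a)
edge('23',e[:2],a,20,220,205)"
```

```text
[624.73810742 -18.37464236]
28.5 [595.  176.5 274.3] F [ 0.6  1.  -2.5] M [ 0.32 -0.01  0.05] open 0.138
(30, np.float64(254.0), np.float64(270.0)) (50, np.float64(254.0), np.float64(269.0)) (70, np.float64(253.0), np.float64(268.0)) (90, np.float64(245.0), np.float64(265.0)) (110, np.float64(233.0), np.float64(263.0)) (130, np.float64(231.0), np.float64(262.0)) (150, np.float64(233.0), np.float64(264.0)) (170, np.float64(227.0), np.float64(256.0)) (190, np.float64(234.0), np.float64(256.0))
```

Call:
{"api": "drive_tool", "payload": {
  "deltas": [
    [0,0,0.2,0],
    [0,0,0.4,0],
    [0,0,0.5,0],
    [0,0,0.5,0],
    [0,0,0.4,0],
    [0,0,0.2,0],
    [0,0,0,0]
  ]
}}

```text
clock: 29.08
eef_pos: [594.8, 176.0, 251.4]
tcp_rot: [-3.14, 0.0, 1.722]
contact_force: [-0.2, -0.0, -2.7]
opening: 0.142
```

Call:
{"api": "drive_tool", "payload": {
  "deltas": [
    [0,0,0,0],
    [0,0,0,0],
    [0,0,0,0]
  ],
  "force": 60
}}

```text
clock: 29.33
eef_pos: [595.3, 176.1, 252.6]
tcp_rot: [3.141, -0.0, 1.722]
contact_force: [-0.8, -0.1, -1.7]
opening: 0.141
```

Call:
{"api": "drive_tool", "payload": {
  "deltas": [
    [0,0,0,0],
    [0,0,0,0],
    [0,0,0,0]
  ],
  "force": 35
}}

```text
clock: 29.58
eef_pos: [595.2, 176.0, 252.4]
tcp_rot: [3.141, -0.0, 1.722]
contact_force: [-0.4, 0.5, -2.5]
opening: 0.144
```

Call:
{"api": "drive_tool", "payload": {
  "deltas": [
    [0,0,0,0],
    [0,0,0,0],
    [0,0,0,0]
  ],
  "force": 20
}}

```text
clock: 29.83
eef_pos: [595.1, 176.0, 252.3]
tcp_rot: [-3.142, 0.0, 1.722]
contact_force: [-0.4, 0.0, -2.6]
opening: 0.142
```

```bash
python3 -c "
from h import *
e=r.sense()['eef_pos'];y=r.sense()['tcp_rot'][2];a=-np.array([np.cos(y),np.sin(y)])
edge('24',e[:2],a,20,220,203)"
```

```text
29.8833 [595.1 176.  252.3] F [-0.4  0.5 -2.5] M [0.24 0.07 0.04] open 0.141
(30, np.float64(233.0), np.float64(248.0)) (50, np.float64(232.0), np.float64(247.0)) (70, np.float64(230.0), np.float64(246.0)) (90, np.float64(213.0), np.float64(244.0)) (110, np.float64(211.0), np.float64(241.0)) (130, np.float64(209.0), np.float64(240.0)) (150, np.float64(209.0), np.float64(240.0)) (170, np.float64(206.0), np.float64(234.0)) (190, np.float64(212.0), np.float64(234.0))
```

Call:
{"api": "drive_tool", "payload": {
  "deltas": [
    [0,0,0,0],
    [0,0,0,0],
    [0,0,0,0]
  ],
  "jaw": 0.852
}}

```text
clock: 30.13
eef_pos: [595.2, 176.0, 252.2]
tcp_rot: [-3.142, 0.0, 1.722]
contact_force: [-0.4, -0.4, -1.8]
opening: 0.157
```

Call:
{"api": "drive_tool", "payload": {
  "deltas": [
    [0,0,0,0],
    [0,0,0,0]
  ],
  "jaw": 0.848
}}

```text
clock: 30.3
eef_pos: [595.1, 176.0, 252.3]
tcp_rot: [-3.142, -0.0, 1.722]
contact_force: [0.2, 0.3, -1.9]
opening: 0.157
```

```bash
python3 -c "
from h import *
e=r.sense()['eef_pos'];y=r.sense()['tcp_rot'][2];a=-np.array([np.cos(y),np.sin(y)])
edge('25',e[:2],a,20,220,203)"
```

```text
30.35 [595.1 176.  252.3] F [-0.  -1.2 -3. ] M [ 0.19  0.03 -0.06] open 0.151
(30, np.float64(231.0), np.float64(247.0)) (50, np.float64(231.0), np.float64(248.0)) (70, np.float64(232.0), np.float64(246.0)) (90, np.float64(209.0), np.float64(243.0)) (110, np.float64(211.0), np.float64(241.0)) (130, np.float64(212.0), np.float64(240.0)) (150, np.float64(210.0), np.float64(241.0)) (170, np.float64(208.0), np.float64(235.0)) (190, np.float64(211.0), np.float64(234.0))
```

Call:
{"api": "drive_tool", "payload": {
  "deltas": [
    [0,0,-1.5,0],
    [0,0,-0.7,0],
    [0,0,0,0],
    [0,0,0,0]
  ]
}}

```text
clock: 30.68
eef_pos: [595.5, 176.1, 274.7]
tcp_rot: [3.14, -0.0, 1.722]
contact_force: [-0.2, -0.2, -1.4]
opening: 0.155
```

```bash
python3 -c "
from h import *
e=r.sense()['eef_pos'];y=r.sense()['tcp_rot'][2];a=-np.array([np.cos(y),np.sin(y)])
edge('26',e[:2],a,20,220,203)"
```

```text
30.7333 [595.1 176.  274.2] F [ 0.8 -0.  -2.1] M [ 0.18  0.06 -0.01] open 0.157
(30, np.float64(254.0), np.float64(270.0)) (50, np.float64(254.0), np.float64(271.0)) (70, np.float64(255.0), np.float64(269.0)) (90, np.float64(233.0), np.float64(266.0)) (110, np.float64(233.0), np.float64(263.0)) (130, np.float64(233.0), np.float64(263.0)) (150, np.float64(233.0), np.float64(262.0)) (170, np.float64(203.0), np.float64(256.0)) (190, np.float64(235.0), np.float64(257.0))
```

Call:
{"api": "drive_tool", "payload": {
  "deltas": [
    [0,0,0.6,0],
    [0,0,1.0,0],
    [0,0,0.6,0],
    [0,0,0,0]
  ],
  "jaw": 0.845
}}

```text
clock: 31.07
eef_pos: [593.9, 175.6, 249.5]
tcp_rot: [-3.138, 0.001, 1.722]
contact_force: [-0.1, 0.7, -2.2]
opening: 0.162
```

Call:
{"api": "drive_tool", "payload": {
  "deltas": [
    [0,0,0,0],
    [0,0,0,0]
  ],
  "jaw": 0.842
}}

```text
clock: 31.23
eef_pos: [595.2, 176.0, 252.0]
tcp_rot: [-3.141, 0.0, 1.722]
contact_force: [0.7, -0.3, -2.7]
opening: 0.158
```

```bash
python3 -c "
from h import *
e=r.sense()['eef_pos'];y=r.sense()['tcp_rot'][2];a=-np.array([np.cos(y),np.sin(y)])
edge('27',e[:2],a,20,220,203)"
```

```text
31.2833 [595.3 176.1 252.4] F [-0.3 -0.2 -2.1] M [ 0.26  0.01 -0.  ] open 0.163
(30, np.float64(234.0), np.float64(248.0)) (50, np.float64(231.0), np.float64(246.0)) (70, np.float64(230.0), np.float64(246.0)) (90, np.float64(210.0), np.float64(245.0)) (110, np.float64(209.0), np.float64(242.0)) (130, np.float64(211.0), np.float64(241.0)) (150, np.float64(210.0), np.float64(241.0)) (170, np.float64(206.0), np.float64(234.0)) (190, np.float64(213.0), np.float64(234.0))
```

Call:
{"api": "drive_tool", "payload": {
  "deltas": [
    [0,0,0,0],
    [0,0,0,0]
  ],
  "jaw": 0.839
}}

```text
clock: 31.45
eef_pos: [595.4, 176.1, 252.6]
tcp_rot: [3.141, -0.0, 1.722]
contact_force: [-0.1, 0.1, -2.3]
opening: 0.163
```

```bash
python3 -c "
from h import *
e=r.sense()['eef_pos'];y=r.sense()['tcp_rot'][2];a=-np.array([np.cos(y),np.sin(y)])
edge('28',e[:2],a,20,220,203)"
```

```text
31.5 [595.3 176.1 252.6] F [-0.4 -0.3 -2.2] M [0.21 0.02 0.03] open 0.162
(30, np.float64(233.0), np.float64(249.0)) (50, np.float64(233.0), np.float64(247.0)) (70, np.float64(232.0), np.float64(247.0)) (90, np.float64(213.0), np.float64(243.0)) (110, np.float64(211.0), np.float64(241.0)) (130, np.float64(212.0), np.float64(242.0)) (150, np.float64(209.0), np.float64(241.0)) (170, np.float64(203.0), np.float64(234.0)) (190, np.float64(212.0), np.float64(234.0))
```

Call:
{"api": "drive_tool", "payload": {
  "deltas": [
    [0,0,0,0],
    [0,0,0,0]
  ],
  "jaw": 0.836
}}

```text
clock: 31.67
eef_pos: [595.2, 176.0, 252.4]
tcp_rot: [3.141, -0.0, 1.722]
contact_force: [0.6, -0.8, -2.0]
opening: 0.164
```

```bash
python3 -c "
from h import *
e=r.sense()['eef_pos'];y=r.sense()['tcp_rot'][2];a=-np.array([np.cos(y),np.sin(y)])
edge('29',e[:2],a,20,220,203)"
```

```text
31.7167 [595.2 176.  252.4] F [-0.  -0.3 -2.4] M [0.28 0.05 0.02] open 0.168
(30, np.float64(234.0), np.float64(248.0)) (50, np.float64(233.0), np.float64(247.0)) (70, np.float64(231.0), np.float64(247.0)) (90, np.float64(210.0), np.float64(245.0)) (110, np.float64(211.0), np.float64(243.0)) (130, np.float64(211.0), np.float64(240.0)) (150, np.float64(209.0), np.float64(241.0)) (170, np.float64(208.0), np.float64(234.0)) (190, np.float64(213.0), np.float64(234.0))
```

Gravity won't overcome the pad friction safely, so I'm changing the method. I'll set the scoop down level and regrip it by the pan side walls near the lip. Then I'll use the funnel's near rim as a fulcrum behind the grip, so that lowering the gripper tips the nose down.

Call:
{"api": "drive_tool", "payload": {
  "deltas": [
    [0,0,-0.2,0],
    [0.3,0,-0.2,0],
    [0.7,0,0,0],
    [1.1,0,0.2,0],
    [1.5,0,0.5,0],
    [1.8,0,0.9,0],
    [1.8,0,1.3,0],
    [1.5,0,1.7,0],
    [1.1,0,2.0,0],
    [0.7,0,2.2,0],
    [0.3,0,2.2,0],
    [0,0,2.2,0]
  ],
  "jaw": 1,
  "force": 120
}}

```text
clock: 32.72
eef_pos: [578.0, 285.2, 122.8]
tcp_rot: [-3.142, -0.0, 1.723]
contact_force: [0.3, -0.2, -2.4]
opening: 0.139
```

Call:
{"api": "drive_tool", "payload": {
  "deltas": [
    [0,0,2.2,0],
    [0,0,2.0,0],
    [0,0,1.7,0],
    [0,0,1.2,0],
    [0,0,0.7,0],
    [0,0,0.3,0],
    [0,0,0,0]
  ]
}}

```text
clock: 33.3
eef_pos: [578.7, 283.3, 43.2]
tcp_rot: [-3.141, 0.0, 1.722]
contact_force: [-1.2, -0.2, -1.8]
opening: 0.145
```

```bash
python3 -c "
from h import *
e=r.sense()['eef_pos'];y=r.sense()['tcp_rot'][2];a=-np.array([np.cos(y),np.sin(y)]);print(y)
edge('30',e[:2],a,20,220,3)"
```

```text
1.721964539871185
33.35 [579.1 283.2  43.7] F [-0.4  0.1 -0.2] M [-0.    0.17 -0.09] open 0.144
(30, np.float64(3.0), np.float64(329.0)) (50, np.float64(4.0), np.float64(327.0)) (70, np.float64(4.0), np.float64(40.0)) (90, np.float64(4.0), np.float64(37.0)) (110, np.float64(4.0), np.float64(34.0)) (130, np.float64(4.0), np.float64(36.0)) (150, np.float64(3.0), np.float64(35.0)) (170, np.float64(3.0), np.float64(28.0)) (190, np.float64(4.0), np.float64(28.0))
```

Call:
{"api": "drive_tool", "payload": {
  "deltas": [
    [0,0,0.1,0],
    [0,0,0,0],
    [0,0,0,0],
    [0,0,-1.0,0],
    [0,0,-1.8,0],
    [0,0,-1.2,0],
    [-2.0,0,0,0],
    [-3.0,0,0,0],
    [-3.6,0,0,0],
    [-3.6,0,0,0],
    [-2.8,0,0,0],
    [-1.6,0,0,0]
  ],
  "jaw": 0
}}

```text
clock: 34.35
eef_pos: [604.6, 115.8, 83.5]
tcp_rot: [3.14, 0.001, 1.72]
contact_force: [0.1, 0.6, -0.0]
opening: 1.003
```

Call:
{"api": "drive_tool", "payload": {
  "deltas": [
    [0,0,0.8,0],
    [0,0,1.5,0],
    [0,0,1.5,0],
    [0,0,1.0,0],
    [0,0,0,0],
    [0,0,0,0]
  ]
}}

```text
clock: 34.85
eef_pos: [603.6, 119.2, 34.1]
tcp_rot: [-3.141, -0.0, 1.722]
contact_force: [1.0, -0.4, 0.6]
opening: 0.999
```

Run:
```python
from h import *
s=r.sense();e=s['eef_pos'];y=s['tcp_rot'][2];a=-np.array([np.cos(y),np.sin(y)])
p,d=grab("scene","31");print(s['clock'],e,s['contact_force'])
W=world("scene",d);W[d==0]=-99;Q=W[...,:2]-e[:2];t=Q@a;n=Q@[-a[1],a[0]]
for k in range(-120,60,10):
    m=(abs(t-k)<5)&(abs(n)<40)&(W[...,2]>14)&(W[...,2]<45)&(p.min(2)>90)
    if m.sum()>2: print(k,m.sum(),n[m].min().round(),n[m].max().round(),W[...,2][m].max().round())
m=(t>-170)&(t<-60)&(abs(n)<20)&(W[...,2]>33)&(W[...,2]<42)&(p.max(2)<65);print("handle",t[m].min(),t[m].max(),n[m].mean(),np.polyfit(t[m],n[m],1))
```

```text
34.85 [603.59889788 119.16195589  34.09467601] [ 0.98835667 -0.43003071  0.58303969]
-120 3 4.0 5.0 37.0
-70 17 -29.0 -18.0 34.0
-60 22 -29.0 26.0 35.0
-50 16 -29.0 -24.0 29.0
-40 21 -29.0 27.0 32.0
-30 24 22.0 28.0 34.0
-20 25 21.0 28.0 34.0
-10 20 23.0 27.0 33.0
0 34 -29.0 26.0 30.0
10 41 -27.0 25.0 29.0
20 42 -29.0 26.0 29.0
30 6 -24.0 20.0 29.0
handle -168.1319177098832 -79.55401021157154 -4.970621167509459 [-9.13558257e-04 -5.08322027e+00]
```

Call:
{"api": "drive_tool", "payload": {
  "deltas": [
    [0,0,0.7,0],
    [0,0,0.4,0],
    [0,0,0,0]
  ]
}}

```text
clock: 35.15
eef_pos: [603.5, 118.7, 22.7]
tcp_rot: [-3.141, 0.0, 1.722]
contact_force: [0.5, -0.0, -0.3]
opening: 1.0
```

Call:
{"api": "drive_tool", "payload": {
  "deltas": [
    [0,0,0,0],
    [0,0,0,0],
    [0,0,0,0],
    [0,0,0,0],
    [0,0,0,0],
    [0,0,0,0],
    [0,0,0,0]
  ],
  "jaw": 1,
  "force": 120
}}

```text
clock: 35.73
eef_pos: [604.3, 118.7, 24.5]
tcp_rot: [3.141, -0.0, 1.722]
contact_force: [-2.9, -0.5, 10.5]
opening: 0.583
```

Call:
{"api": "drive_tool", "payload": {
  "deltas": [
    [0,0,-0.2,0],
    [0,0,-0.4,0],
    [0,0,-0.6,0],
    [0,0,-0.6,0],
    [0,0,-0.4,0],
    [0,0,-0.2,0],
    [0,0,0,0]
  ]
}}

```text
clock: 36.32
eef_pos: [604.3, 118.8, 48.0]
tcp_rot: [3.14, -0.0, 1.722]
contact_force: [-0.9, 1.1, -2.5]
opening: 0.581
```

```bash
python3 -c "
from h import *
e=r.sense()['eef_pos'];y=r.sense()['tcp_rot'][2];a=-np.array([np.cos(y),np.sin(y)]);print(y)
edge('32',e[:2],a,-180,50,3,70)"
```

```text
1.7217940549179556
36.3667 [604.1 118.7  47.6] F [ 0.2  0.  -2.3] M [-0.11  0.02 -0.02] open 0.582
(-170, np.float64(3.0), np.float64(60.0)) (-150, np.float64(3.0), np.float64(62.0)) (-130, np.float64(3.0), np.float64(63.0)) (-110, np.float64(48.0), np.float64(63.0)) (-90, np.float64(3.0), np.float64(63.0)) (-70, np.float64(4.0), np.float64(59.0)) (-50, np.float64(4.0), np.float64(58.0)) (-30, np.float64(4.0), np.float64(56.0)) (-10, np.float64(3.0), np.float64(69.0)) (10, np.float64(3.0), np.float64(68.0)) (30, np.float64(3.0), np.float64(52.0))
```

It's held level by the pan walls. I'll lift and carry it over the funnel.

Call:
{"api": "drive_tool", "payload": {
  "deltas": [
    [0,0,-0.5,0],
    [0,0,-1.0,0],
    [0,0,-1.5,0],
    [0,0,-2.0,0],
    [0,0,-2.4,0],
    [0,0,-2.6,0],
    [0,0,-2.6,0],
    [0,0,-2.3,0],
    [0,0,-1.8,0],
    [0,0,-1.3,0],
    [-0.2,0,-0.7,0],
    [-0.5,0,-0.2,0]
  ]
}}

```text
clock: 37.37
eef_pos: [605.4, 112.1, 238.2]
tcp_rot: [3.139, -0.0, 1.722]
contact_force: [-0.1, -0.5, -2.8]
opening: 0.581
```

Call:
{"api": "drive_tool", "payload": {
  "deltas": [
    [-0.9,0,0,0],
    [-1.3,0,0,0],
    [-1.7,0,0,0],
    [-1.9,0,0,0],
    [-1.9,0,0,0],
    [-1.7,0,0,0],
    [-1.5,0,0,0],
    [-1.2,0,0,0],
    [-1.0,0,0,0],
    [-0.7,0,0,0],
    [-0.4,0,0,0],
    [-0.2,0,0,0]
  ]
}}

```text
clock: 38.37
eef_pos: [626.6, -31.0, 236.2]
tcp_rot: [-3.141, -0.0, 1.722]
contact_force: [0.1, -0.3, -2.9]
opening: 0.58
```

Call:
{"api": "drive_tool", "payload": {
  "deltas": [
    [0,0,0,0],
    [0,0,0,0]
  ]
}}

```text
clock: 38.53
eef_pos: [626.6, -30.1, 236.3]
tcp_rot: [3.142, -0.0, 1.722]
contact_force: [-1.2, 0.0, -2.7]
opening: 0.581
```

```bash
cat >> h.py <<'E'
def over(tag):
    e=r.sense()['eef_pos'];y=r.sense()['tcp_rot'][2];a=-np.array([np.cos(y),np.sin(y)])
    print("TCP from bore along a, across:",((e[:2]-[628.1,-38.6])@a).round(1),((e[:2]-[628.1,-38.6])@[-a[1],a[0]]).round(1))
    edge(tag,e[:2],a,-180,0,205,300)
E
python3 -c "
from h import *
over('33')"
```

```text
TCP from bore along a, across: -8.6 -0.2
38.5833 [626.6 -30.  236.3] F [ 1.  -0.1 -2.8] M [-0.14 -0.02  0.03] open 0.579
(-170, np.float64(235.0), np.float64(249.0)) (-150, np.float64(232.0), np.float64(249.0)) (-130, np.float64(233.0), np.float64(250.0)) (-110, np.float64(235.0), np.float64(251.0)) (-90, np.float64(233.0), np.float64(250.0)) (-70, np.float64(214.0), np.float64(247.0)) (-50, np.float64(216.0), np.float64(245.0)) (-30, np.float64(215.0), np.float64(246.0)) (-10, np.float64(217.0), np.float64(300.0))
```

Call:
{"api": "drive_tool", "payload": {
  "deltas": [
    [0,0,0.2,0],
    [0,0,0.4,0],
    [0,0,0.4,0],
    [0,0,0.2,0],
    [0,0,0.2,0],
    [0,0,0,0]
  ],
  "force": 40
}}

```text
clock: 39.08
eef_pos: [626.4, -30.5, 221.8]
tcp_rot: [-3.141, -0.0, 1.722]
contact_force: [-0.1, 0.2, -2.3]
opening: 0.583
```

Call:
{"api": "drive_tool", "payload": {
  "deltas": [
    [0,0,0.1,0],
    [0,0,0.1,0],
    [0,0,0.1,0],
    [0,0,0,0]
  ]
}}

```text
clock: 39.42
eef_pos: [626.8, -30.8, 220.5]
tcp_rot: [3.141, 0.0, 1.722]
contact_force: [-4.5, -1.3, 8.2]
opening: 0.577
```

```bash
python3 -c "
from h import *
over('34')"
```

```text
TCP from bore along a, across: -7.9 -0.1
39.4667 [626.8 -30.8 220.5] F [-3.3 -0.5  7.6] M [0.08 0.66 0.13] open 0.581
(-170, np.float64(221.0), np.float64(237.0)) (-150, np.float64(221.0), np.float64(238.0)) (-130, np.float64(221.0), np.float64(238.0)) (-110, np.float64(221.0), np.float64(238.0)) (-90, np.float64(220.0), np.float64(236.0)) (-70, np.float64(206.0), np.float64(232.0)) (-50, np.float64(205.0), np.float64(231.0)) (-30, np.float64(205.0), np.float64(230.0)) (-10, np.float64(205.0), np.float64(293.0))
```

Call:
{"api": "drive_tool", "payload": {
  "deltas": [
    [0,0,0.1,0],
    [0,0,0.1,0],
    [0,0,0.1,0],
    [0,0,0.1,0],
    [0,0,0,0]
  ]
}}

```text
clock: 39.88
eef_pos: [627.1, -31.3, 218.8]
tcp_rot: [3.14, 0.001, 1.722]
contact_force: [-9.2, -3.2, 24.3]
opening: 0.581
```

```bash
python3 -c "
from h import *
over('35')"
```

```text
TCP from bore along a, across: -7.3 0.1
39.9333 [627.1 -31.3 218.8] F [-9.8 -3.4 24.5] M [0.12 1.85 0.33] open 0.581
(-170, np.float64(226.0), np.float64(243.0)) (-150, np.float64(226.0), np.float64(243.0)) (-130, np.float64(226.0), np.float64(241.0)) (-110, np.float64(223.0), np.float64(240.0)) (-90, np.float64(218.0), np.float64(238.0)) (-70, np.float64(206.0), np.float64(235.0)) (-50, np.float64(206.0), np.float64(231.0)) (-30, np.float64(206.0), np.float64(230.0)) (-10, np.float64(205.0), np.float64(292.0))
```

Call:
{"api": "drive_tool", "payload": {
  "deltas": [
    [0,0,0,0],
    [0,0,0,0],
    [0,0,0,0]
  ],
  "force": 20
}}

```text
clock: 40.18
eef_pos: [627.1, -31.3, 218.9]
tcp_rot: [3.139, 0.001, 1.722]
contact_force: [-8.5, -3.6, 24.3]
opening: 0.58
```

```bash
python3 -c "
from h import *
over('36')"
```

```text
TCP from bore along a, across: -7.3 0.1
40.2333 [627.1 -31.3 218.9] F [-10.2  -4.   24.1] M [0.09 1.8  0.34] open 0.583
(-170, np.float64(229.0), np.float64(242.0)) (-150, np.float64(226.0), np.float64(243.0)) (-130, np.float64(226.0), np.float64(241.0)) (-110, np.float64(223.0), np.float64(240.0)) (-90, np.float64(221.0), np.float64(239.0)) (-70, np.float64(206.0), np.float64(234.0)) (-50, np.float64(205.0), np.float64(231.0)) (-30, np.float64(205.0), np.float64(231.0)) (-10, np.float64(205.0), np.float64(289.0))
```

Call:
{"api": "drive_tool", "payload": {
  "deltas": [
    [0,0,0.1,0],
    [0,0,0.1,0],
    [0,0,0.1,0],
    [0,0,0,0]
  ]
}}

```text
clock: 40.57
eef_pos: [628.2, -31.1, 216.9]
tcp_rot: [3.136, 0.001, 1.722]
contact_force: [-5.6, -0.3, 27.4]
opening: 0.585
```

```bash
python3 -c "
from h import *
over('37')"
```

```text
TCP from bore along a, across: -7.4 1.3
40.6167 [628.3 -30.7 216.9] F [-7.2  0.2 27.9] M [0.93 1.33 0.3 ] open 0.585
(-170, np.float64(235.0), np.float64(249.0)) (-150, np.float64(232.0), np.float64(249.0)) (-130, np.float64(228.0), np.float64(246.0)) (-110, np.float64(228.0), np.float64(243.0)) (-90, np.float64(225.0), np.float64(242.0)) (-70, np.float64(205.0), np.float64(236.0)) (-50, np.float64(205.0), np.float64(232.0)) (-30, np.float64(205.0), np.float64(230.0)) (-10, np.float64(206.0), np.float64(289.0))
```

Call:
{"api": "drive_tool", "payload": {
  "deltas": [
    [0,0,0.1,0],
    [0,0,0.1,0],
    [0,0,0.1,0],
    [0,0,0,0]
  ]
}}

```text
clock: 40.95
eef_pos: [629.5, -30.1, 214.6]
tcp_rot: [3.133, -0.0, 1.721]
contact_force: [-4.5, 2.6, 30.8]
opening: 0.58
```

```bash
python3 -c "
from h import *
over('38')"
```

```text
TCP from bore along a, across: -8.2 2.6
41.0 [629.5 -30.  214.6] F [-4.8  3.5 31.2] M [ 1.3   0.95 -0.05] open 0.58
(-170, np.float64(246.0), np.float64(257.0)) (-150, np.float64(242.0), np.float64(256.0)) (-130, np.float64(236.0), np.float64(253.0)) (-110, np.float64(233.0), np.float64(249.0)) (-90, np.float64(230.0), np.float64(244.0)) (-70, np.float64(207.0), np.float64(238.0)) (-50, np.float64(205.0), np.float64(233.0)) (-30, np.float64(205.0), np.float64(231.0)) (-10, np.float64(205.0), np.float64(281.0))
```

Call:
{"api": "drive_tool", "payload": {
  "deltas": [
    [0,0,0.1,0],
    [0,0,0.1,0],
    [0,0,0,0],
    [0,0,0,0],
    [0,0,0,0],
    [0,0,0,0]
  ]
}}

```text
clock: 41.5
eef_pos: [630.0, -30.5, 213.0]
tcp_rot: [3.132, 0.001, 1.721]
contact_force: [-3.6, 0.3, 30.8]
opening: 0.582
```

Run:
```python
from h import *
over('39')
q,d=grab("top","39"); print(r.sense()['clock'])
```

```text
TCP from bore along a, across: -7.8 3.1
41.55 [630.  -30.5 213. ] F [-3.3  0.1 31.6] M [0.97 0.76 0.07] open 0.58
(-170, np.float64(251.0), np.float64(261.0)) (-150, np.float64(245.0), np.float64(262.0)) (-130, np.float64(243.0), np.float64(258.0)) (-110, np.float64(236.0), np.float64(253.0)) (-90, np.float64(230.0), np.float64(248.0)) (-70, np.float64(207.0), np.float64(241.0)) (-50, np.float64(205.0), np.float64(235.0)) (-30, np.float64(205.0), np.float64(230.0)) (-10, np.float64(206.0), np.float64(286.0)) 
41.6
```

```bash
cat >> h.py <<'E'
def tube(tag,ref='33'):
    a=load("scene",tag)[0].astype(int);b=load("scene",ref)[0].astype(int)
    for z in range(152,82,-5):
        u,v=proj("scene",[628.1,-38.6,z]);u=int(round(u));v=int(round(v));print(z,v,a[v,u-9:u+10].mean(1).astype(int),'|',b[v,u-9:u+10].mean(1).astype(int))
E
python3 -c "
from h import *
tube('39')"
```

```text
152 241 [69 70 71 73 74 74 74 73 74 75 74 74 73 72 74 74 72 73 72] | [69 71 71 73 74 75 74 74 75 75 74 74 73 74 73 73 73 72 72]
147 243 [78 71 70 71 72 73 75 74 74 74 74 75 73 73 73 73 73 74 67] | [78 72 70 71 72 73 75 74 74 74 75 74 73 73 73 73 72 75 67]
142 245 [ 92  95  94  92  89  82  78  77  75  74  74  73  77  81  83  87  92  95
 130] | [ 91  95  94  92  89  83  79  78  75  74  74  74  76  81  82  86  93  95
 130]
137 248 [142 113 107 106 108 109 110 111 111 111 113 116 114 110 108 104 106 140
 171] | [143 113 107 106 109 109 110 113 111 111 113 116 114 111 108 104 107 140
 172]
132 250 [176 159 138 126 123 120 118 117 116 118 116 116 119 121 118 119 126 142
 167] | [176 160 139 126 123 121 118 117 117 118 117 117 120 122 118 119 125 142
 168]
127 252 [174 159 139 128 130 134 138 142 145 146 147 147 145 142 137 130 131 137
 151] | [175 161 140 129 130 135 140 143 145 147 147 147 145 143 137 131 131 138
 152]
122 254 [176 162 139 128 131 135 136 138 141 143 144 142 138 131 125 115 103  97
  99] | [176 162 140 128 131 134 136 139 141 143 144 142 138 132 125 116 103  97
 100]
117 
[... 468 characters left out ...]
2 125 122 117 106  94  96
  99]
102 262 [ 98 105 113 124 126 128 129 128 128 125 122 118 114 109 107 104  97  98
  98] | [ 98 105 114 124 126 128 129 129 127 125 122 119 114 109 108 104  98 100
  99]
97 264 [ 93 100 105 110 115 116 118 118 117 118 117 110 106 105 105 104 104 100
  99] | [ 93 100 105 110 115 116 118 120 117 119 117 110 106 105 104 104 103 100
  98]
92 265 [ 95  99 104 108 108 108 110 111 112 113 113 110 108 108 110 108 102  97
  98] | [ 95 100 105 109 108 108 110 112 112 114 114 109 108 108 110 107 103  98
  99]
87 267 [101 101 101 107 111 110 112 112 112 111 112 113 112 110 109 108 107 107
 105] | [101 101 101 107 110 111 113 112 112 111 112 113 112 111 109 107 107 108
 105]
```

Call:
{"api": "drive_tool", "payload": {
  "deltas": [
    [0,0,0.1,0],
    [0,0,0.1,0],
    [0,0,0,0],
    [0,0,0,0],
    [0,0,0,0],
    [0,0,0,0],
    [0,0,0,0],
    [0,0,0,0]
  ]
}}

```text
clock: 42.27
eef_pos: [630.6, -30.4, 210.7]
tcp_rot: [3.131, 0.001, 1.721]
contact_force: [-0.9, 1.0, 27.6]
opening: 0.582
```

Run:
```python
from h import *
over('40')
p,_=load("scene","40");q,_=load("scene","33")
D=np.abs(p.astype(int)-q).max(2);W=None
for n in("top",):
    pass
c=proj("scene",[628,-38,190]);print(c)
```

```text
TCP from bore along a, across: -7.7 3.7
42.3167 [630.7 -30.4 210.8] F [-0.9 -0.6 27.3] M [ 0.92  0.16 -0.04] open 0.581
(-150, np.float64(257.0), np.float64(275.0)) (-130, np.float64(251.0), np.float64(269.0)) (-110, np.float64(240.0), np.float64(263.0)) (-90, np.float64(231.0), np.float64(256.0)) (-70, np.float64(211.0), np.float64(245.0)) (-50, np.float64(206.0), np.float64(237.0)) (-30, np.float64(205.0), np.float64(225.0)) (-10, np.float64(205.0), np.float64(282.0)) 
(np.float64(352.58492479462416), np.float64(225.22432693513645))
```

Call:
{"api": "drive_tool", "payload": {
  "deltas": [
    [0,0,-0.5,0],
    [0,0,-1.0,0],
    [0,0,-1.5,0],
    [0.5,0,-1.2,0],
    [1.2,0,-0.6,0],
    [2.0,0,0,0],
    [2.6,0,0,0],
    [2.8,0,0,0],
    [2.4,0,0,0],
    [1.8,0,0,0],
    [1.0,0,0,0],
    [0,0,0,0]
  ],
  "force": 60
}}

```text
clock: 43.32
eef_pos: [604.4, 113.2, 253.2]
tcp_rot: [-3.141, -0.001, 1.724]
contact_force: [-1.0, -0.1, -0.8]
opening: 0.586
```

Run:
```python
from h import *
q,dq=grab("top","41");F=[r.sense()['contact_force'][2]]
p,dp=grab("scene","41")
for i in range(3): F.append(r.sense()['contact_force'][2]); cams.grab_frame("top")
print(np.mean(F),F,r.sense()['eef_pos'],r.sense()['clock'])
cv2.imwrite("pics/c9.png",np.vstack([np.hstack([cv2.resize(x[:,:,::-1],(400,300),interpolation=cv2.INTER_CUBIC) for x in(q[150:225,285:385],p[195:285,300:420])]),
 np.hstack([cv2.resize(x[:,:,::-1],(400,300),interpolation=cv2.INTER_CUBIC) for x in(p[110:290,210:450],q[100:280,180:420])])]))
```

```text
-1.224950100267032 [np.float64(-1.231671540871608), np.float64(-1.4420344845864872), np.float64(-0.8874631249326378), np.float64(-1.3386312506773945)] [605.21182667 109.80327986 253.21645718] 43.5667
```

View pics/c9.png

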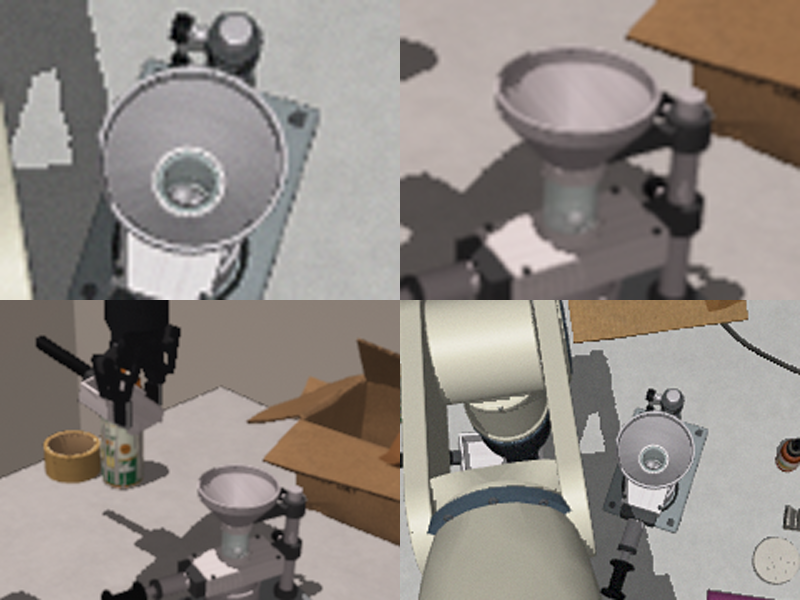

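The balls show in the sight tube (bright spots at (570,215)), the funnel is empty, and the held weight fell from about 2.4 to 1.2 N. Now I lay the scoop down.

Call:
{"api": "drive_tool", "payload": {
  "deltas": [
    [0.5,0,0.8,0],
    [1.0,0,1.6,0],
    [1.0,0,2.4,0],
    [0.5,0,3.0,0],
    [0,0,3.2,0],
    [0,0,3.2,0],
    [0,0,2.8,0],
    [0,0,2.2,0],
    [0,0,1.4,0],
    [0,0,0.8,0],
    [0,0,0.4,0],
    [0,0,0,0]
  ],
  "force": 30
}}

```text
clock: 44.57
eef_pos: [600.7, 140.3, 35.1]
tcp_rot: [-3.141, 0.0, 1.721]
contact_force: [-0.6, -0.6, -1.2]
opening: 0.584
```

Call:
{"api": "drive_tool", "payload": {
  "deltas": [
    [0,0,0.2,0],
    [0,0,0.2,0],
    [0,0,0.2,0],
    [0,0,0.2,0],
    [0,0,0.2,0],
    [0,0,0,0]
  ]
}}

```text
clock: 45.07
eef_pos: [600.9, 140.9, 26.2]
tcp_rot: [3.141, -0.001, 1.722]
contact_force: [-2.5, 0.8, 7.9]
opening: 0.58
```

```bash
python3 -c "
from h import *
e=r.sense()['eef_pos'];y=r.sense()['tcp_rot'][2];a=-np.array([np.cos(y),np.sin(y)])
edge('42',e[:2],a,-180,50,3,90)"
```

```text
45.1167 [601.  140.8  26.3] F [-2.5  0.2  8. ] M [ 0.11  0.39 -0.02] open 0.587
(-170, np.float64(3.0), np.float64(76.0)) (-150, np.float64(3.0), np.float64(76.0)) (-130, np.float64(3.0), np.float64(69.0)) (-110, np.float64(3.0), np.float64(69.0)) (-90, np.float64(45.0), np.float64(60.0)) (-70, np.float64(21.0), np.float64(53.0)) (-50, np.float64(4.0), np.float64(48.0)) (-30, np.float64(12.0), np.float64(32.0)) (-10, np.float64(10.0), np.float64(89.0)) (10, np.float64(4.0), np.float64(90.0)) (30, np.float64(3.0), np.float64(4.0))
```

Call:
{"api": "drive_tool", "payload": {
  "deltas": [
    [0,0,0.2,0],
    [0,0,0.2,0],
    [0,0,0,0]
  ]
}}

```text
clock: 45.37
eef_pos: [601.4, 141.6, 24.9]
tcp_rot: [3.14, -0.001, 1.722]
contact_force: [-11.5, 3.3, 36.7]
opening: 0.585
```

Call:
{"api": "drive_tool", "payload": {
  "deltas": [
    [0,0,0,0],
    [0,0,0,0],
    [0,0,0,0],
    [0,0,0,0],
    [0,0,-1.0,0],
    [0,0,-2.0,0],
    [0,0,-3.0,0],
    [0,0,-3.0,0],
    [0,0,-2.5,0],
    [0,0,-1.5,0],
    [0,0,0,0]
  ],
  "jaw": 0
}}

```text
clock: 46.28
eef_pos: [602.7, 140.9, 155.7]
tcp_rot: [3.135, -0.0, 1.722]
contact_force: [0.7, -0.1, -0.0]
opening: 1.001
```

Run:
```python
from h import *
e=np.array([601,140.8]);y=1.722;a=-np.array([np.cos(y),np.sin(y)])
edge('43',e[:2],a,-180,50,3,60);print(r.sense()['tcp_rot'],r.sense()['qpos'])
p,d=load("scene","43");W=world("scene",d);W[d==0]=-99
m=(abs(W[...,0]-483)<45)&(abs(W[...,1]-2)<40)&(W[...,2]>60)&(W[...,2]<110)&(p.max(2)<70);P=W[m];print("knob",m.sum(),P.mean(0),P.min(0),P.max(0))
```

```text
46.3333 [601.8 140.7 153.6] F [-0.1 -0.6 -0.3] M [-0.01 -0.02  0.02] open 1.002
(-170, np.float64(3.0), np.float64(40.0)) (-150, np.float64(3.0), np.float64(39.0)) (-130, np.float64(3.0), np.float64(40.0)) (-110, np.float64(3.0), np.float64(40.0)) (-90, np.float64(21.0), np.float64(39.0)) (-70, np.float64(4.0), np.float64(34.0)) (-50, np.float64(4.0), np.float64(35.0)) (-30, np.float64(5.0), np.float64(35.0)) (-10, np.float64(4.0), np.float64(29.0)) (10, np.float64(3.0), np.float64(30.0)) (30, np.float64(3.0), np.float64(4.0)) 
[ 3.13776930e+00 -2.94042323e-04  1.72171358e+00] [2.27197967e-01 4.41326111e-01 1.73207353e+00 2.21526669e-06
 9.64358362e-01 7.62800172e-02]
knob 388 [485.95057883  -1.97679132  88.80708464] [453.79414588 -20.118222    70.11300128] [526.77988409  22.51337523 103.22597747]
```

The scoop is flat (pan top 34–35 mm, handle top 40 mm). On to the knob.

Call:
{"api": "drive_tool", "payload": {
  "deltas": [
    [-1.2,-1.4,0,0],
    [-1.9,-2.2,0,0],
    [-2.2,-2.6,0,0],
    [-2.2,-2.6,0,0],
    [-2.2,-2.6,0,0],
    [-1.5,-1.7,0,0],
    [-0.65,-0.7,0,0],
    [0,0,0,-0.1],
    [0,0,0,-0.12],
    [0,0,0,-0.12],
    [0,0,0,-0.12],
    [0,0,0,-0.12]
  ]
}}

```text
clock: 47.33
eef_pos: [482.0, 2.8, 150.6]
tcp_rot: [-3.141, -0.001, 2.308]
contact_force: [-0.4, -0.2, 0.7]
opening: 1.002
```

Call:
{"api": "drive_tool", "payload": {
  "deltas": [
    [0,0,0,-0.12],
    [0,0,0,-0.12],
    [0,0,0,-0.12],
    [0,0,0,-0.12],
    [0,0,0,-0.08],
    [0,0,0,0]
  ]
}}

```text
clock: 47.83
eef_pos: [482.0, 2.8, 150.6]
tcp_rot: [-3.141, -0.001, 2.865]
contact_force: [0.9, 0.3, -0.1]
opening: 0.995
```

Run:
```python
from h import *
s=r.sense();print(s['clock'],s['eef_pos'],s['tcp_rot'][2])
b=np.array([628.1,-38.6])
# refine knob axis: top-view frame 41 black knob pixels + scene frame 43
for n,t in(("top","41"),("scene","43")):
    p,d=load(n,t);W=world(n,d);W[d==0]=-99
    m=(abs(W[...,0]-483)<50)&(abs(W[...,1]-2)<45)&(W[...,2]>84)&(W[...,2]<108)&(p.max(2)<60);P=W[m][:,:2]
    L=cv2.fitLine(P.astype(np.float32),cv2.DIST_L2,0,.01,.01).ravel();print(n,len(P),np.degrees(np.arctan2(L[1],L[0])),P.mean(0),"bearing",np.degrees(np.arctan2(*(P.mean(0)-b)[::-1])))
    tt=-(P-b)@np.array([.961,-.276]);print(np.percentile(tt,[0,2,50,98,100]))
    h=np.histogram(tt,bins=range(110,190,5));nn=(P-b)@[.276,.961]
    print([(k,round(nn[abs(tt-k)<4].min()),round(nn[abs(tt-k)<4].max())) for k in range(120,180,6) if (abs(tt-k)<4).any()])
```

```text
47.8333 [481.99848803   2.83137442 150.62962512] 2.865483888951228
top 264 -15.908963 [488.17588193   2.59626432] bearing 163.59458998694726
[105.43940944 107.26135148 146.20932362 174.69640018 175.1386359 ]
[(126, -12, 17), (132, -15, 17), (138, -9, 11), (144, -7, 10), (150, -7, 10), (156, -7, 10), (162, -7, 10), (168, -14, 18), (174, -14, 18)]
scene 283 -16.201757 [485.6120498   -1.64673759] bearing 165.46104546009306
[105.4285465  107.67965544 146.78448219 176.57101491 177.28885216]
[(120, 4, 4), (126, -14, 4), (132, -17, 13), (138, -15, 13), (144, -9, 5), (150, -10, 5), (156, -10, 3), (162, -9, 8), (168, -15, 4), (174, -15, 13)]
```

Call:
{"api": "drive_tool", "payload": {
  "deltas": [
    [0,0,0.8,0],
    [0,0,1.6,0],
    [0,0,1.8,0],
    [0,0,1.6,0],
    [0,0,0.8,0],
    [0,0,0.3,0],
    [0,0,0,0]
  ]
}}

```text
clock: 48.42
eef_pos: [481.5, 2.6, 81.4]
tcp_rot: [-3.141, -0.002, 2.861]
contact_force: [-1.3, 0.6, -0.3]
opening: 1.001
```

Call:
{"api": "drive_tool", "payload": {
  "deltas": [
    [0,0,0,0],
    [0,0,0,0],
    [0,0,0,0],
    [0,0,0,0],
    [0,0,0,0],
    [0,0,0,0],
    [0,0,0,0],
    [0,0,0,0]
  ],
  "jaw": 1,
  "force": 80
}}

```text
clock: 49.08
eef_pos: [483.1, 5.0, 83.2]
tcp_rot: [3.137, 0.001, 2.86]
contact_force: [0.6, 20.4, 5.5]
opening: 0.182
```

Run:
```python
from h import *
p,d=grab("scene","44");s=r.sense();print(s['clock'],s['eef_pos'],s['contact_force'],s['opening'])
tube('44')
```

```text
49.1333 [483.05221977   5.01155866  83.2038664 ] [ 0.28102299 21.02508412  6.9180384 ] 0.18395988635670174
152 241 [69 70 72 73 74 73 73 73 75 74 73 73 72 73 72 73 72 72 71] | [69 71 71 73 74 75 74 74 75 75 74 74 73 74 73 73 73 72 72]
147 243 [84 77 69 71 72 74 74 73 73 74 74 74 73 73 73 72 72 74 67] | [78 72 70 71 72 73 75 74 74 74 75 74 73 73 73 73 72 75 67]
142 245 [ 92 103 100 104 109  91  78  77  75  74  74  74  78  84  83  86  93  94
 130] | [ 91  95  94  92  89  83  79  78  75  74  74  74  76  81  82  86  93  95
 130]
137 248 [142 113 106 106 108 109 110 111 111 111 113 115 113 110 107 104 106 140
 171] | [143 113 107 106 109 109 110 113 111 111 113 116 114 111 108 104 107 140
 172]
132 250 [176 159 138 125 122 120 118 117 117 117 116 116 118 121 117 119 126 142
 167] | [176 160 139 126 123 121 118 117 117 118 117 117 120 122 118 119 125 142
 168]
127 252 [174 159 139 128 130 135 139 143 144 145 148 146 145 141 137 130 131 137
 150] | [175 161 140 129 130 135 140 143 145 147 147 147 145 143 137 131 131 138
 152]
122 254 [176 161 139 127 131 134 135 138 140 142 143 141 138 132 
[... 575 characters left out ...]
2 125 122 117 106  94  96
  99]
102 262 [ 98 105 109 114 117 120 119 115 118 124 124 120 112 109 121 125 115 105
  98] | [ 98 105 114 124 126 128 129 129 127 125 122 119 114 109 108 104  98 100
  99]
97 264 [ 92 100 105 108 109 108 110 116 117 119 110 105 120 121 110 106 104 100
  98] | [ 93 100 105 110 115 116 118 120 117 119 117 110 106 105 104 104 103 100
  98]
92 265 [ 95 100 104 108 108 108 108 110 112 112 111 112 116 113 110 107 103  97
  99] | [ 95 100 105 109 108 108 110 112 112 114 114 109 108 108 110 107 103  98
  99]
87 267 [101 101 101 107 110 110 111 113 111 111 112 113 111 111 109 107 107 107
 105] | [101 101 101 107 110 111 113 112 112 111 112 113 112 111 109 107 107 108
 105]
```

Call:
{"api": "drive_tool", "payload": {
  "deltas": [
    [0,0.13,-0.08,0],
    [0,0.13,-0.08,0],
    [0,0,0,0],
    [0,0,0,0]
  ]
}}

```text
clock: 49.47
eef_pos: [483.0, 5.4, 83.5]
tcp_rot: [3.141, 0.0, 2.862]
contact_force: [4.1, 4.7, -13.3]
opening: 0.182
```

Call:
{"api": "drive_tool", "payload": {
  "deltas": [
    [0.2,0,0,0],
    [0.4,0,0,0],
    [0.5,0,0,0],
    [0.5,0,0,0],
    [0.5,0,0,0],
    [0.4,0,0,0],
    [0.2,0,0,0],
    [0.1,0,0,0],
    [0,0,0,0],
    [0,0,0,0]
  ]
}}

```text
clock: 50.3
eef_pos: [457.3, 13.0, 83.6]
tcp_rot: [3.14, 0.003, 2.861]
contact_force: [9.2, 3.3, -20.5]
opening: 0.185
```

```bash
cat >> h.py <<'E'
def ring(tag):
    s=r.sense();p,d=grab("scene",tag);e=s['eef_pos'];a=np.array([-.961,.276])
    print(s['clock'],e.round(2),"F",s['contact_force'].round(1),"pull coord",((e[:2]-[628.1,-38.6])@a).round(2),"F.pull",(s['contact_force'][:2]@a).round(1),s['opening'])
    q=p.astype(int);m=(q[...,0]>90)&(q[...,0]>1.8*q[...,1])&(q[...,0]>1.8*q[...,2])
    m[:, :270]=0;m[:,370:]=0;m[:240]=0;m[320:]=0;v,u=np.where(m);print("red",len(u),(u.min(),u.max(),v.min(),v.max()) if len(u) else '')
    W=world("scene",d); 
    if len(u): t=(W[m][:,:2]-[628.1,-38.6])@a;print("red t",t.min().round(1),t.max().round(1))
    tube(tag,'44') if 0 else None
    return p
E
python3 -c "
from h import *
ring('45')"
```

```text
50.3 [457.34  12.98  83.59] F [  9.2   3.3 -20.5] pull coord 178.34 F.pull -8.0 0.18450588814495583
red 0
```

Call:
{"api": "drive_tool", "payload": {
  "deltas": [
    [0.2,0,0.05,0],
    [0.3,0,0.05,0],
    [0.2,0,0.05,0],
    [0.05,0,0,0],
    [0,0,0,0],
    [0,0,0,0]
  ]
}}

```text
clock: 50.85
eef_pos: [452.0, 14.6, 83.4]
tcp_rot: [3.14, 0.007, 2.862]
contact_force: [9.5, -1.0, -6.3]
opening: 0.178
```

Run:
```python
from h import *
p=ring('46')
for t in(104,108,112,114,116,118,120,122,124,128):
    X=[628.1-.961*t,-38.6+.276*t,83];u,v=proj("scene",X);print(t,round(u,1),round(v,1),p[int(round(v)),int(round(u))],p[int(round(v))-2,int(round(u))])
```

```text
50.85 [451.97  14.65  83.36] F [ 9.5 -1.  -6.3] pull coord 183.96 F.pull -9.4 0.17766287826379157
red 2 (np.int64(302), np.int64(302), np.int64(284), np.int64(285))
red t 113.3 113.8
104 305.5 282.7 [41 39 39] [60 56 56]
108 303.8 283.3 [40 38 38] [33 33 33]
112 302.0 283.8 [92 38 36] [71 39 40]
114 301.1 284.1 [97 68 69] [87 40 39]
116 300.2 284.4 [100  91  93] [87 67 67]
118 299.3 284.7 [99 91 91] [92 84 86]
120 298.4 285.0 [100  91  93] [91 83 85]
122 297.5 285.2 [99 91 92] [101  93  93]
124 296.5 285.5 [98 89 91] [96 88 89]
128 294.7 286.1 [99 90 92] [91 83 85]
```

Call:
{"api": "drive_tool", "payload": {
  "deltas": [
    [0.1,0,0.02,0],
    [0.08,0,0.03,0],
    [0,0,0,0],
    [0,0,0,0],
    [0,0,0,0],
    [0,0,0,0]
  ]
}}

```text
clock: 51.4
eef_pos: [450.9, 15.0, 83.3]
tcp_rot: [3.14, 0.008, 2.862]
contact_force: [9.5, -2.5, -1.0]
opening: 0.18
```

Run:
```python
from h import *
E=[]
for k in range(4):
    p=ring(f'47{k}');E.append(r.sense()['eef_pos'])
for t in np.arange(106,126,1.):
    X=[628.1-.961*t,-38.6+.276*t,83];u,v=proj("scene",X);c=cv2.remap(p,np.float32([[u]]),np.float32([[v]]),cv2.INTER_LINEAR)[0,0];print(int(t),c,end=' ')
print();a=load("scene","473")[0].astype(int)
for z in(117,112,107,102,97):
    u,v=proj("scene",[628.1,-38.6,z]);u=int(round(u));v=int(round(v));print(z,a[v,u-9:u+10].mean(1).astype(int))
```

```text
51.4 [450.87  15.01  83.26] F [ 9.5 -2.5 -1. ] pull coord 185.12 F.pull -9.8 0.17990091026737987
red 4 (np.int64(301), np.int64(302), np.int64(283), np.int64(285))
red t 114.1 115.1
51.45 [450.88  15.01  83.27] F [ 9.4 -2.7 -1.5] pull coord 185.1 F.pull -9.8 0.18536067519492477
red 4 (np.int64(301), np.int64(302), np.int64(283), np.int64(285))
red t 114.0 116.0
51.5 [450.87  15.02  83.27] F [ 9.4 -2.  -1.2] pull coord 185.12 F.pull -9.6 0.18361784170816595
red 3 (np.int64(301), np.int64(302), np.int64(283), np.int64(284))
red t 113.0 115.8
51.55 [450.87  15.02  83.27] F [ 9.4 -1.5 -1.6] pull coord 185.12 F.pull -9.4 0.18031212613529088
red 4 (np.int64(301), np.int64(302), np.int64(283), np.int64(285))
red t 113.0 115.1
106 [36 34 35] 107 [39 36 37] 108 [46 40 40] 109 [59 42 42] 110 [72 41 41] 111 [82 35 34] 112 [92 28 27] 113 [95 38 38] 114 [97 51 51] 115 [97 65 65] 116 [98 81 81] 117 [99 88 88] 118 [99 90 91] 119 [99 91 92] 120 [100  91  92] 121 [100  91  92] 122 [99 90 91] 123 [99 90 91] 124 [99 90 91] 125 [99 90 92] 
117 [170 145 122 113 117 121 125 129 130 131 136 134 128 126 121 110 100  96
  97]
112 [122 114 111 110 117 121 126 129 131 132 132 131 130 125 119 109  97  98
 102]
107 [ 98 104 108 112 120 121 125 134 141 150 150 147 144 132 117 109  97  95
  98]
102 [ 98 104 112 123 126 127 128 128 126 131 131 130 128 126 128 124 114 105
  98]
97 [ 92  99 104 109 114 115 117 119 118 125 129 120 116 114 109 105 103  98
  98]
```

Call:
{"api": "drive_tool", "payload": {
  "deltas": [
    [0.05,0,0,0],
    [0,0,0,0],
    [0,0,0,0],
    [0,0,0,0],
    [0,0,0,0],
    [0,0,0,0]
  ]
}}

```text
clock: 52.1
eef_pos: [450.4, 15.1, 83.3]
tcp_rot: [3.14, 0.008, 2.862]
contact_force: [10.3, -1.7, -1.5]
opening: 0.184
```

Run:
```python
from h import *
p=ring('48')
for t in np.arange(106,122,1.):
    X=[628.1-.961*t,-38.6+.276*t,83];u,v=proj("scene",X);c=cv2.remap(p,np.float32([[u]]),np.float32([[v]]),cv2.INTER_LINEAR)[0,0];print(int(t),c,end=' ')
print()
R={k:load("scene",k)[0].astype(int) for k in('0','33','44','473','48')}
for z in(117,112,107,102,97,92):
    u,v=proj("scene",[628.1,-38.6,z]);u=int(round(u));v=int(round(v))
    for k in R: print(z,k,R[k][v,u-7:u+8].mean(1).astype(int))
# jar interior / top view through tube
q0=load("top","0")[0].astype(int);q1=load("top","41")[0].astype(int);q2=grab("top","48")[0].astype(int)
u,v=proj("top",[628.1,-38.6,100]);u=int(round(u));v=int(round(v));print(u,v)
for nm,q in(('empty',q0),('full',q1),('now',q2)):
    print(nm);print(q[v-6:v+7,u-7:u+8].mean(2).astype(int))
```

```text
52.1 [450.44  15.14  83.27] F [10.3 -1.7 -1.5] pull coord 185.56 F.pull -10.4 0.18431036176283727
red 4 (np.int64(301), np.int64(302), np.int64(283), np.int64(285))
red t 114.1 486.3
106 [35 34 35] 107 [38 37 37] 108 [46 40 40] 109 [59 43 43] 110 [72 42 41] 111 [83 35 34] 112 [93 28 27] 113 [95 34 33] 114 [96 43 42] 115 [96 58 58] 116 [97 75 75] 117 [97 84 84] 118 [98 89 89] 119 [99 91 91] 120 [99 90 92] 121 [99 90 92] 
117 0 [114 106 109 113 117 120 122 123 126 125 120 117 112 102  93]
117 33 [124 115 119 122 127 130 131 133 133 132 129 125 120 111 101]
117 44 [123 115 119 122 126 130 131 132 136 135 129 126 122 111 100]
117 473 [122 113 117 121 125 129 130 131 136 134 128 126 121 110 100]
117 48 [122 113 118 121 125 129 130 132 135 134 128 126 121 110  99]
112 0 [103 102 108 113 117 121 122 123 122 121 121 117 111 101  91]
112 33 [112 112 117 122 127 131 132 133 133 132 128 125 119 108  99]
112 44 [112 110 115 119 121 128 133 141 148 142 133 124 119 109  98]
112 473 [111 110 117 121 126 129 131 132 132 131 130 125 119 109  97]
112 48 [111 111 116 122 126 130 131 131 132 129 130 126
[... 3166 characters left out ...]
5 123]
 [214 145 103  90 105 144 105 126 120 125 105 102 147 121 149]
 [186 191 145  71  83 114 107 129 113 141 126 116  97 118 164]
 [140 222 175 122  92  92  97  94  90  90  95  86 113 157 170]
 [123 165 218 171 159 129 101  72  76  76 121 157 167 207 178]
 [115 122 164 208 206 180 166 161 161 161 176 196 223 187 123]
 [115 111 118 128 165 211 198 226 188 224 199 181 128 124 115]
 [115 112 116 108 116 123 125 130 119 129 118 122 118 117 116]
 [113 116 112 112 114 112 110 108 112 108 109 111 117 120 121]
 [115 114 113 110 111 112 112 108 110 113 112 118 119 118 118]
 [113 113 113 112 112 111 109 112 108 113 110 114 112 117 120]
 [110 107 109 112 113 111 110 114 109 112 106 114 117 117 120]]
```

Run:
```python
from h import *
a=load("scene","0")[0];b=load("scene","48")[0]
D=(np.abs(a.astype(int)-b).max(2)>60).astype(np.uint8)
n,l,st,c=cv2.connectedComponentsWithStats(D)
print([(st[i][:5].tolist()) for i in range(1,n) if st[i][4]>5][:25])
job.sign_off();s=r.sense();print(s['clock'],s['eef_pos'],s['contact_force'])
```

```text
[[207, 31, 18, 15, 68], [143, 70, 42, 20, 361], [268, 128, 33, 44, 1102], [266, 201, 4, 14, 34], [264, 203, 2, 7, 8], [175, 217, 164, 159, 10421], [93, 245, 113, 81, 3644], [201, 253, 27, 26, 204], [31, 255, 28, 65, 807], [60, 255, 10, 39, 68], [51, 256, 9, 38, 53], [65, 257, 24, 87, 384], [48, 258, 1, 6, 6], [55, 260, 2, 5, 6], [227, 260, 5, 7, 14], [49, 265, 6, 26, 36], [323, 265, 20, 13, 69], [57, 273, 4, 12, 16], [305, 273, 18, 9, 92], [298, 281, 5, 5, 18], [0, 300, 28, 7, 83], [0, 305, 26, 7, 78], [333, 308, 16, 9, 57], [0, 315, 26, 12, 152], [0, 321, 68, 88, 2497]]
the job is handed in; nothing more can be done
the job is handed in; nothing more can be done
```

The balls were tipped into the funnel with the gate shut and dropped when I pulled the rod. I handed in at about 52 s, still holding the rod at the mark. I could not confirm the exact count of five balls in the jar, because at most four were distinct in any later picture.

**The pour:** The tool could not be tilted. I tried to let the scoop swing nose-down in a loosened grip, but it slipped out at about 13.5 s and came to rest leaning on the funnel with the balls still in it. I picked it up by the pan walls, but its lip caught under the funnel rim (about 20 N) until I backed it off, and it slipped again for the last part as I laid it down. After regripping the pan walls near the lip, I levered the scoop over the near rim of the funnel to about 17 degrees, and the balls rolled out. The scoop now lies flat and empty, not in its first place.

**Last checks:**
- **Balls poured:** the held weight fell from about 2.4 N to 1.2 N, more than the 0.7 N expected for five balls, but the reading is noisy. Balls were visible in the sight tube before the pull.
- **Balls dropped:** with the rod drawn, both camera views show the tube empty and its bottom open.
- **Rod:** travel was about 34.0 mm by tool position, to within about 0.1 to 0.2 mm. The pull was about 10 N, as expected at the mark, and the red ring is visible at the barrel mouth.
- **Bystanders:** nothing I did touched them as far as I could tell, and I did not measure them afterwards. A last before-and-after picture comparison was too cluttered by the arm and its shadow to rule out a stray ball or a shifted object.

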